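# Scribe a template's curved edge onto a blank

### The job

Take the scriber out of its block and scribe the template's curved edge onto the blued sheet: set the point down against the edge beside the red dot and draw it in one unbroken pass round the lobe, the hollow and the nose to the green dot, kept on the sheet and against the edge all the way. Bear lightly, a few newtons and never over 12 N on sheet or edge, and put the point nowhere else on sheet or template. Then stand the scriber back in the same hole, fully down, let go, and leave everything else where it is.

Things in the scene. Friction and masses are not known exactly. Their poses are not given: they have to be found in the camera images.
- scriber: Scriber, 111 mm, 0.09 to 0.14 kg, upright in the block. Origin at the tip of its point, +z up to its red top. From the tip: round steel point 4 mm across, hemispherical end, to 38 mm; collar 22 mm across to 43; hexagonal handle 14 mm across flats to 105; red cap to 111. Flats face its own y axis and every 60 degrees from it, corners its x.
- socket (a point): Mouth centre of the scriber's hole in the top of the wooden tool block (120 x 50 x 45 mm, fixed; point axes: x along the block, z up). Hole 12 mm across, chamfered, 42 mm deep; the scriber's collar rests on the block's top, its tip then 38 mm below this point. A centre punch stands in the other hole, 70 mm away along +x.
- sheet: Blued steel blank, 190 x 260 x 3 mm, fixed flat on the bench, the template on it; origin at the centre of its underside, long side along its y.
- template: Aluminium template, 8 mm thick, fixed on the sheet; origin on its underside (the sheet's top face), z up. Straight back at x = -56 mm; the curved upright working edge looks to +x and spans y = -74 to +74 mm, red dot at the -y end: a broad lobe, a hollow, a narrower nose. Hand-filed, not dimensioned closer: find it by touch. Two pot magnets on it at x = -34, y = -42 and +42 mm, up to 36 mm over the sheet.
- dot0 (a point): Red dot (10 mm), start, on the template's top (8 mm over the sheet), 6 mm in from the edge, 6 mm along from its end. Here the edge is straight for 14 mm, slanting about 40 degrees from the template's +y towards its +x (outward normal: 40 degrees from +x towards -y). Beyond it bends with radii of 20 to 45 mm.
- dot1 (a point): Black dot 1 on the template's top, counted along the edge from the red dot (0) to the green (8); set by eye, anywhere from 3 to 12 mm in from the edge.
- dot2 (a point): Black dot 2 on the template's top, counted along the edge from the red dot (0) to the green (8); set by eye, anywhere from 3 to 12 mm in from the edge.
- dot3 (a point): Black dot 3 on the template's top, counted along the edge from the red dot (0) to the green (8); set by eye, anywhere from 3 to 12 mm in from the edge.
- dot4 (a point): Black dot 4 on the template's top, counted along the edge from the red dot (0) to the green (8); set by eye, anywhere from 3 to 12 mm in from the edge.
- dot5 (a point): Black dot 5 on the template's top, counted along the edge from the red dot (0) to the green (8); set by eye, anywhere from 3 to 12 mm in from the edge.
- dot6 (a point): Black dot 6 on the template's top, counted along the edge from the red dot (0) to the green (8); set by eye, anywhere from 3 to 12 mm in from the edge.
- dot7 (a point): Black dot 7 on the template's top, counted along the edge from the red dot (0) to the green (8); set by eye, anywhere from 3 to 12 mm in from the edge.
- dot8 (a point): Green dot (10 mm), end of the line, on the template's top, 6 mm in from the edge, 6 mm along from its end. Here the edge is straight for 12 mm, slanting about 40 degrees from the template's +y towards its -x.
- punch: Bystander: centre punch standing in the block's other hole, steel, 90 mm long.
- tray: Bystander: blue plastic tray 120 x 85 x 35 mm with three bolts in it.
- square: Bystander: steel engineer's square lying flat, blade 150 mm, stock 100 mm.
- hammer: Bystander: hammer with a wooden handle, lying.
- dye: Bystander: white bottle of marking blue, 54 mm across, 120 mm tall.
- wrench: Bystander: open-ended spanner, lying.

How it is judged:
By the outcome, as a careful person would: the job done as asked, in the order asked, and still so for the second after the job is handed in, with the robot touching nothing.
It also fails if it takes over 72 s, if anything falls off the work surface, if the arm or the gripper's body presses on something with over 40 N, if the wrist force passes 120 N, or if a joint passes its speed limit or range.

### The arm

A 7-joint arm with a two-finger parallel gripper is mounted at the origin on the work surface. World frame = base frame: x ahead of the robot, y to its left, z up, the work surface at z = 0. Lengths are in mm, angles in rad, forces in N, time in s.
With the tool pointing down it reaches from about 400 to 875 mm from the base axis. Payload 4.4 kg.
Tool frame: the origin (TCP) lies at the very end of the fingers, on their centre line; the grasp point (between the pads) lies 19 mm behind it; y points along the fingers, x is the direction in which the jaws open and shut, and the axes are right-handed (so a half turn about y gives the same grasp; the last joint's range is limited). The gripper opens to 85 mm and grips with 20 to 120 N. Pads are 22 mm wide; open, the fingers measure 114 mm over their backs; the gripper's body (76 mm by 85 mm) begins 54 mm behind the grasp point. The pads swing forward as they close: fully open they stand 13 mm farther back than shut.
Start: joints at [1.228, 0.628, 0.038, 1.517, -0.027, 0.996, -0.02], TCP at [177.659, -625.264, 231.313] pointing down, gripper open.
Joint ranges: [-3.06, 3.06], [-0.37, 2.12], [-1.25, 1.32], [0.18, 2.47], [-1.1, 4.24], [0.23, 1.98], [-2.94, 2.94]. Speed limits (rad/s): [2.57, 2.57, 3.14, 3.14, 3.14, 3.14, 3.14].

### API

Orientations are given as [roll, pitch, yaw] about the fixed x, y, z axes, in that order (R = Rz(yaw) Ry(pitch) Rx(roll)).
In Python, from cell import ctrl, get_image, nets gives the robot as it stands. The module is installed in compiled form; this text tells all that it offers.
- The arm moves only by the tool step_arm, never from a script. Its argument "moves" is text: rows parted by semicolons, each of 7 numbers parted by spaces: the shift along the tool's x, y, z normalised to -1 to 1, where 1 is 0.05 m, then the turn, a rotation vector about the tool's x, y, z normalised to -1 to 1, where 1 is 0.12 rad, then the opening, from 0 (shut) to 1 (fully open). A call has 1 to 20 rows; each row shifts and turns the commanded pose from where the row before left it, along the tool's axes as they then stand; what a row does not reach is not made up. A row lasts 1/10 s, in which the tool goes at most 50 mm and 8.59 degrees, less where a joint would pass 70% of its speed; a pose out of reach is approached as far as the arm can. A call with a number of a shift or a turn outside -1 to 1 is refused whole. A call with a gripper value outside its range is refused whole. The fingers move at their own pace and stop on an object; the grip force is fixed at half the most. Time passes only in rows, so rows that do not move let the fingers close. It gives the time, the measured TCP pose, the force and the opening at its end, in the units of the state.
- ctrl.read_state(): the state, without advancing time (a new reading comes with each control period).
- get_image(name): name is "scene" or "top" or "wrist"; returns a dict with "color" (400x640x3 uint8, blue, green, red), "vertical_fov" (degrees; the focal length in pixels is half the picture's height over the tangent of half this angle, whatever the lens; pixels are square), "cx", "cy" (the principal point, pixels), "k1" (the pictures are not rectified: a ray, as slopes to the right and down, at radius r is drawn at 1 + k1 r^2 times it, then the intrinsics apply), "R" (3x3) and "t" (3): a world point X has camera coordinates R X + t; the wrist camera has in their place "T_tool_cam" (4x4, takes a point from camera to tool coordinates, whose origin is the TCP and whose axes are the tool frame's). Camera axes: x right, y down, z forward; pixel columns grow to the right and rows downward; lengths in mm; the calibration is good to about 2 mm. A picture is of the moment at which its call begins: read the wrist's pose just before it. There is no depth.
- ctrl.finish_job(): hands the job in, once; it reports no verdict.
Trained networks look in a picture, given as the dict that the camera call returned (one of the last four; its "shot" number tells which), for a name from the list of things; names that differ only in an ending like _2 or _b are one class to them, and where a whole thing is asked for, a point or a joint stands for the part that bears it (a point fixed in the world has none). Each returns a list of dicts, best first, with "conf" (0 to 1); they miss things now and then, are a little off and sometimes report something else, mostly with a low value. They report only what shows in the picture. A call takes as long as a camera call.
- nets.find_in(picture, target): "position" ([x, y, z] in mm, in world coordinates, good to about 4 mm: the middle of the surface that is visible of it).
- nets.cut_out(picture, target): "pixels" (400x640 bool, what is visible of it).
- nets.place_of(picture, target): "position" ([x, y, z] in mm, in world coordinates, good to about 4 mm: a listed point, or the origin of a listed thing).
The state is a dict: "clock": time; "qpos": joint angles; "qd": joint speeds; "tau": joint torques, N m; "eef_pos": TCP position; "tool_rot": TCP orientation; "force": force on the tool from outside, world axes, zero at the start; "torque": the same for the moment, N m; "width": finger opening in mm.
Only numpy, scipy, OpenCV 4.12 (cv2) and the standard library are available. Lean on these libraries where they do the work, as an engineer would, in place of code of your own. Each camera call takes 0.05 s, during which the arm holds its last target.

## Working session

There is one attempt and no reset: what is moved stays moved. The work goes in short steps, Python scripts to look and compute and a tool call to move; the robot and the scene stay as the last step left them, time stands still between calls to the robot, and variables do not carry over. Pictures are saved under pics/ and viewed, and the job is handed in when it is done.

Besides the shell and the picture viewer there is one more tool, called after ">>>" as name(argument=value, ...) on one line, values as JSON. step_arm: Moves the arm, as the interface text tells. Scaled input: -1 to 1 covers 0.05 m each way for a shift and 0.12 rad each way for a turn. Its arguments: {"type":"object","properties":{"moves":{"type":"string"}},"required":["moves"]}

I'll start by looking at the state and the camera pictures.

```bash
mkdir -p pics; ls
python3 - <<'E'
from cell import ctrl,get_image,nets
import cv2,numpy as np,pickle
print(ctrl.read_state())
for n in ["scene","top","wrist"]:
    p=get_image(n); cv2.imwrite(f"pics/{n}0.png",p["color"])
    print(n,{k:(v if k!="color" else 0) for k,v in p.items()})
    pickle.dump(p,open(f"{n}0.pkl","wb"))
    if n!="wrist":
        for t in ["scriber","socket","sheet","template"]+[f"dot{i}" for i in range(9)]+["punch"]:
            r=nets.place_of(p,t); print(n,t,[(np.round(a["position"],1).tolist(),round(a["conf"],2)) for a in r[:3]])
E
```

```text
pics
{'clock': 0.0, 'qpos': array([ 1.2282138 ,  0.62935512,  0.03846176,  1.51838526, -0.02699386,
        0.99629505, -0.02000756]), 'qd': array([ 6.05069824e-04, -2.01026477e-04, -1.67476584e-03, -8.66117171e-05,
        1.62783718e-04,  1.93385963e-03, -5.82288844e-04]), 'tau': array([-5.32327140e-04, -5.63407159e+01,  1.22590106e+00, -1.93443704e+01,
        1.10531109e-02,  1.05035794e-02,  4.58743921e-05]), 'eef_pos': array([ 177.4613751 , -624.64631213,  230.37811525]), 'tool_rot': array([-1.5708394 ,  0.0019237 , -1.29403448]), 'force': array([-0.40299112,  1.07291165, -0.00327023]), 'torque': array([-0.06953485,  0.0297794 ,  0.02742262]), 'width': 85.25913048601394}
scene {'color': 0, 'vertical_fov': 54.81256139804577, 'cx': 319.25110519899096, 'cy': 199.04330029861916, 'k1': -0.07938790823313104, 'R': array([[ 0.38627427,  0.92236518,  0.0058867 ],
       [ 0.71751489, -0.29646298, -0.63030317],
       [-0.57962451,  0.24769369, -0.77632677]]), 't': array([-187.98518227, -385.40304897, 1372.48350134]), 'shot': 1}
scene scriber [([505.9, -350.7, 7.3], 0.55), ([763.4, 61.6,
[... 2462 characters left out ...]
7], 0.9), ([495.7, 98.1, 6.2], 0.85)]
top dot8 [([502.5, 54.6, 8.3], 0.97), ([541.4, -2.9, 13.7], 0.9), ([495.7, 98.1, 6.2], 0.85)]
top punch [([574.9, -333.9, 7.5], 0.52), ([502.3, 58.2, 7.9], 0.16)]
wrist {'color': 0, 'vertical_fov': 66.46062660886497, 'cx': 317.03140606365844, 'cy': 202.7699051043701, 'k1': -0.06058491974887948, 'T_tool_cam': array([[ 9.99999270e-01, -1.88610011e-04,  1.19366079e-03,
         1.56780517e+00],
       [-1.18951804e-03, -3.27870550e-01,  9.44721910e-01,
        -1.40701861e+02],
       [ 2.13182210e-04, -9.44722640e-01, -3.27870535e-01,
         8.30871594e+01],
       [ 0.00000000e+00,  0.00000000e+00,  0.00000000e+00,
         1.00000000e+00]]), 'shot': 3}
```

View pics/scene0.png

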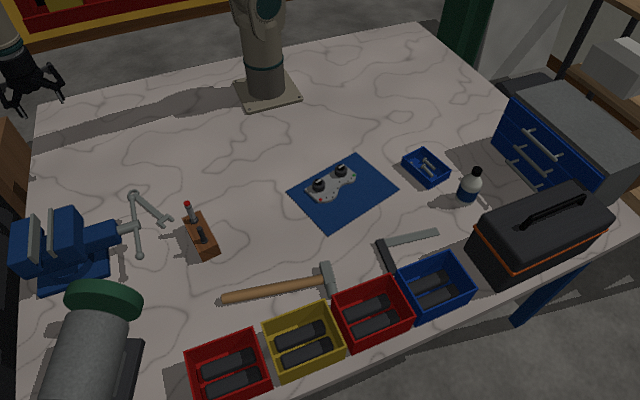

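View pics/top0.png

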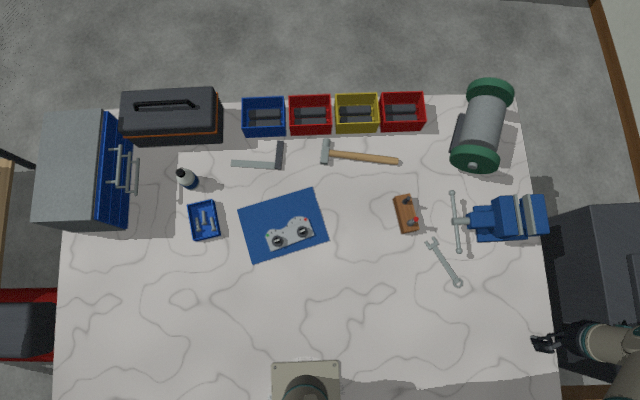

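View pics/wrist0.png

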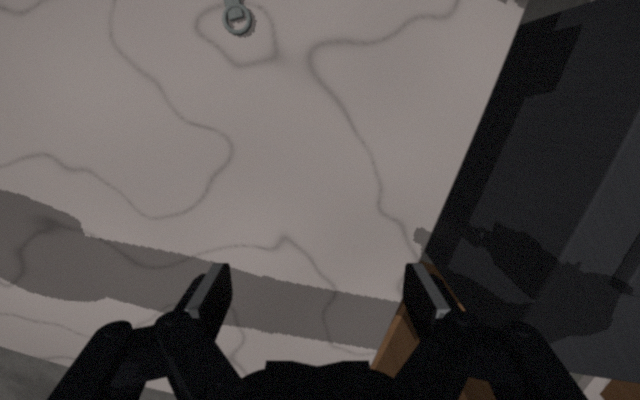

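```bash
cat > h.py <<'E'
import numpy as np, cv2, pickle
from scipy.spatial.transform import Rotation as Ro
def Rt(rpy): return Ro.from_euler('xyz',rpy).as_matrix()
def delta(pos,rpy,tgt,yaw=None,n=10,g=1):
    """print rows from commanded pose to target; yaw turn first, then n rows shift"""
    yaw=rpy[2] if yaw is None else yaw
    R0=Rt(rpy); R1=Rt([-np.pi/2,0,yaw])
    rv=Ro.from_matrix(R0.T@R1).as_rotvec()/0.12
    m=max(1,int(np.ceil(np.abs(rv).max())))
    d=R1.T@(np.array(tgt)-pos)/50
    print("turn total",rv.round(3),"rows",m,"each",(rv/m).round(3)); print("shift total units",d.round(3),"per row x%d"%n,(d/n).round(4))
def pix2ray(p,u,v):
    f=200/np.tan(np.radians(p["vertical_fov"])/2)
    x=(np.asarray(u,float)-p["cx"])/f; y=(np.asarray(v,float)-p["cy"])/f
    a,b=x.copy(),y.copy()
    for _ in range(20):
        s=1+p["k1"]*(a*a+b*b); a=x/s;b=y/s
    return np.stack([a,b,np.ones_like(a)],-1)
def campose(p,st=None):
    if "R" in p: return p["R"].T,-p["R"].T@p["t"]
    T=p["T_tool_cam"]; R=Rt(st["tool_rot"]); return R@T[:3,:3],R@T[:3,3]+st["eef_pos"]
def onz(p,u,v,z,st=None):
    A,c=campose(p,st); d=pix2ray(p,u,v)@A.T
    return c+d*((z-c[2])/d[...,2])[...,None]
def proj(p,X,st=None):
    A,c=campose(p,st); q=(np.atleast_2d(X)-c)@A; a=q[:,:2]/q[:,2:]
    f=200/np.tan(np.radians(p["vertical_fov"])/2); s=1+p["k1"]*(a**2).sum(1,keepdims=True)
    return a*s*f+[p["cx"],p["cy"]]
E
python3 - <<'E'
from h import *
delta(np.array([177.66,-625.26,231.31]),[-1.5708,0,-1.294],[500,-345,200],-1.431,n=11)
p=pickle.load(open("top0.pkl","rb"))
E
```

```text
turn total [0.    1.142 0.   ] rows 2 each [0.    0.571 0.   ]
shift total units [-4.652  0.626  7.165] per row x11 [-0.4229  0.0569  0.6514]
```

>>> step_arm(moves="0 0 0 0 0.57 0 1;0 0 0 0 0.57 0 1;-0.42 0.06 0.65 0 0 0 1;-0.42 0.06 0.65 0 0 0 1;-0.42 0.06 0.65 0 0 0 1;-0.42 0.06 0.65 0 0 0 1;-0.42 0.06 0.65 0 0 0 1;-0.42 0.06 0.65 0 0 0 1;-0.42 0.06 0.65 0 0 0 1;-0.42 0.06 0.65 0 0 0 1;-0.42 0.06 0.65 0 0 0 1;-0.42 0.06 0.65 0 0 0 1;-0.42 0.06 0.65 0 0 0 1;0 0 0 0 0 0 1;0 0 0 0 0 0 1")

```text
clock: 3.05
eef_pos: [500.2, -345.6, 198.1]
tool_rot: [-1.571, 0.0, -1.428]
force: [0.0, -0.5, 0.9]
width: 85.2
```

```bash
cat > look.py <<'E'
import sys
from h import *
from cell import ctrl,get_image,nets
name,cam=sys.argv[1],sys.argv[2]
st=ctrl.read_state(); p=get_image(cam)
cv2.imwrite(f"pics/{name}.png",p["color"]); pickle.dump((p,st),open(f"{name}.pkl","wb"))
print({k:np.round(st[k],3).tolist() for k in["clock","eef_pos","tool_rot","force","width"]})
for t in sys.argv[3:]:
    print(t,[(np.round(a["position"],1).tolist(),round(a["conf"],2)) for a in nets.place_of(p,t)[:9]])
E
python3 look.py w1 wrist scriber socket punch
```

```text
{'clock': 3.05, 'eef_pos': [500.232, -345.57, 198.136], 'tool_rot': [-1.571, 0.0, -1.428], 'force': [0.043, -0.464, 0.922], 'width': 85.197}
scriber [([507.0, -349.5, 5.5], 0.79)]
socket [([507.3, -348.0, 40.0], 0.81)]
punch [([575.8, -338.6, 8.2], 0.63)]
```

View pics/w1.png

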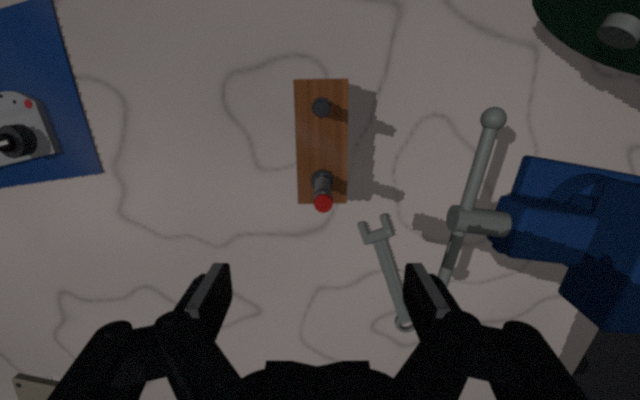

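The wrist picture shows the block (294–348, 78–204) almost square to the image, the red scriber cap at (323,203), its collar near (321,180), and the punch at (321,106). The vise handle is to the right and the spanner is at (385,270).

Run:
```python
from h import *
p,st=pickle.load(open("w1.pkl","rb"))
im=p["color"]; b,g,r=[im[...,i].astype(int) for i in range(3)]
m=((r>130)&(g<70)&(b<70)).astype(np.uint8); 
ys,xs=np.nonzero(m[150:240,280:360]); xs+=280;ys+=150
print("red",len(xs),xs.mean(),ys.mean())
print("cap xy@118",onz(p,xs.mean(),ys.mean(),118,st))
print("cap predicted pix for socket hyp", proj(p,[[507,-348,118],[507,-348,45]],st))
c=np.array([[294,80],[348,78],[348,203],[300,204]],float)
print(onz(p,c[:,0],c[:,1],45,st))
print("punch",onz(p,321.,106.,90+3,st))
cv2.imwrite("pics/c1.png",cv2.resize(im[60:230,260:380],None,fx=4,fy=4,interpolation=cv2.INTER_CUBIC)[:600])
```

```text
red 0 nan nan
cap xy@118 [nan nan nan]
cap predicted pix for socket hyp [[318.7958181  203.19428318]
 [318.31456361 178.9798567 ]]
[[ 595.17099279 -313.02281009   45.        ]
 [ 603.83207403 -360.95837666   45.        ]
 [ 486.33013104 -381.59846243   45.        ]
 [ 478.29977299 -333.28972634   45.        ]]
punch [ 577.29001673 -339.63444818   93.        ]<stdin>:6: RuntimeWarning: Mean of empty slice.
  ret = ret.dtype.type(ret / rcount)
<stdin>:7: RuntimeWarning: Mean of empty slice.
```

View pics/c1.png

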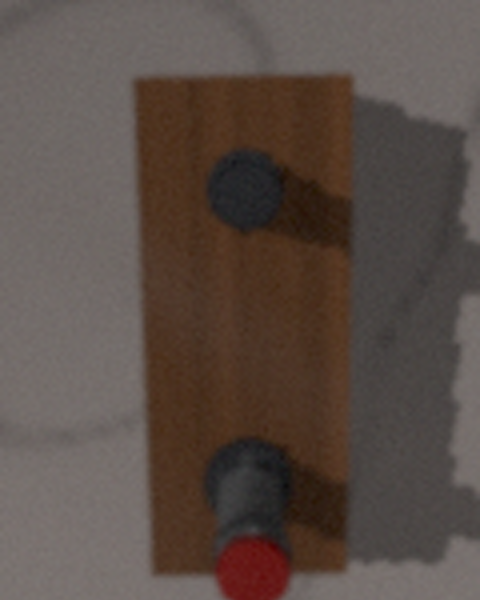

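Run:
```python
from h import *
p,st=pickle.load(open("w1.pkl","rb"))
c=onz(p,np.array([323.2,321.5]),np.array([202.2,179.]),118,st);print(c[0]); print("collar top@50",onz(p,321.8,178.5,50,st))
y=-1.398
t=c[0][:2]-25*np.array([np.cos(y+np.pi/2),np.sin(y+np.pi/2)])
delta(st["eef_pos"],st["tool_rot"],[t[0],t[1],140],y,n=3)
```

```text
[ 508.27646483 -351.21960561  118.        ]
collar top@50 [ 509.25396861 -351.08068237   50.        ]
turn total [ 0.001 -0.25  -0.002] rows 1 each [ 0.001 -0.25  -0.002]
shift total units [ 0.139  1.163 -0.361] per row x3 [ 0.0463  0.3876 -0.1203]
```

>>> step_arm(moves="0.07 0.4 -0.18 0 -0.25 0 1;0.07 0.4 -0.18 0 0 0 1;0 0.36 0 0 0 0 1;0 0 0 0 0 0 1")

```text
clock: 3.65
eef_pos: [480.1, -356.6, 138.3]
tool_rot: [-1.574, 0.003, -1.404]
force: [-0.4, 0.1, -0.1]
width: 85.4
```

```bash
python3 look.py w2 wrist
python3 - <<'E'
from h import *
p,st=pickle.load(open("w2.pkl","rb"))
cv2.imwrite("pics/c2.png",cv2.resize(p["color"][60:300,220:420],None,fx=2.5,fy=2.5,interpolation=cv2.INTER_CUBIC))
E
```

```text
{'clock': 3.65, 'eef_pos': [480.084, -356.573, 138.324], 'tool_rot': [-1.574, 0.003, -1.404], 'force': [-0.422, 0.12, -0.092], 'width': 85.398}
```

View pics/c2.png

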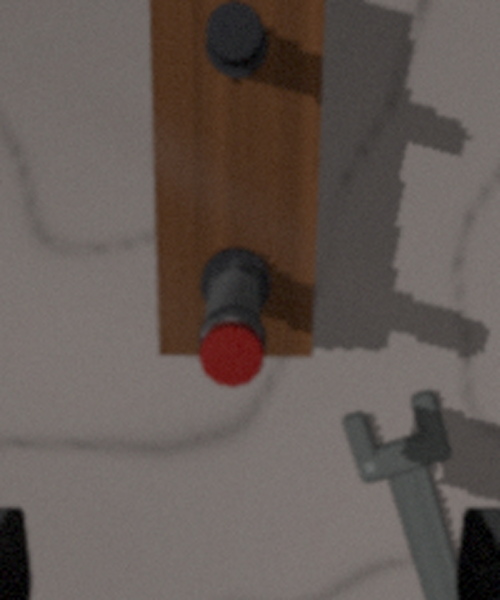

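Run:
```python
from h import *
p,st=pickle.load(open("w2.pkl","rb"))
im=p["color"][150:220,290:340].astype(float)
im=np.clip(im*2.5-40,0,255).astype(np.uint8)
cv2.imwrite("pics/c3.png",cv2.resize(im,None,fx=8,fy=8,interpolation=cv2.INTER_CUBIC))
g=p["color"][...,1].astype(int)
for v in range(172,186,2): print(v,g[v:v+2,300:328].mean(0).round().astype(int).tolist())
c=onz(p,312.8,201.6,118,st); print(c)
```

```text
172 [44, 38, 36, 44, 52, 56, 62, 62, 63, 62, 63, 58, 56, 52, 52, 49, 43, 44, 44, 46, 41, 41, 40, 34, 24, 24, 18, 26]
174 [40, 36, 39, 46, 52, 62, 61, 65, 62, 64, 58, 54, 54, 52, 48, 46, 42, 43, 40, 44, 36, 44, 40, 32, 22, 24, 20, 22]
176 [43, 38, 40, 52, 56, 63, 62, 64, 62, 58, 58, 54, 49, 48, 48, 44, 42, 42, 46, 44, 40, 40, 40, 32, 24, 24, 22, 24]
178 [45, 43, 46, 52, 62, 66, 64, 64, 61, 60, 52, 54, 50, 48, 42, 46, 40, 42, 40, 42, 41, 42, 39, 34, 26, 21, 20, 24]
180 [48, 48, 51, 62, 63, 62, 62, 60, 58, 55, 52, 50, 46, 45, 36, 44, 40, 41, 40, 39, 40, 38, 38, 36, 28, 21, 30, 27]
182 [52, 52, 58, 61, 62, 62, 58, 54, 43, 42, 38, 38, 36, 35, 34, 34, 32, 36, 35, 36, 38, 38, 40, 33, 30, 29, 28, 30]
184 [52, 50, 56, 58, 50, 44, 41, 42, 42, 40, 43, 46, 46, 42, 42, 36, 38, 35, 35, 32, 33, 34, 34, 35, 28, 32, 33, 28]
[ 507.67468064 -351.41493815  118.        ]
```

View pics/c3.png

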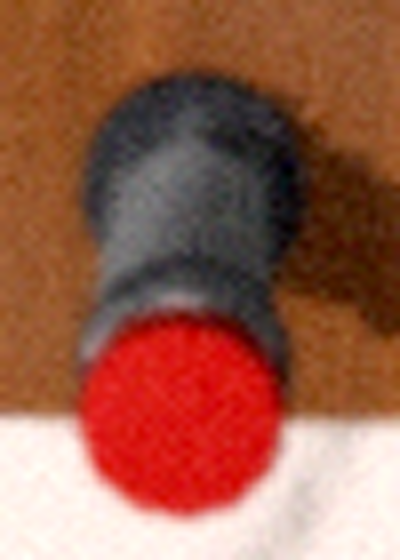

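Run:
```python
from h import *
from cell import ctrl
st=ctrl.read_state(); print(st["clock"])
delta(st["eef_pos"],st["tool_rot"],[508.1,-351.2,54.5],-1.398,n=3)
```

```text
3.7
turn total [ 0.014 -0.04  -0.011] rows 1 each [ 0.014 -0.04  -0.011]
shift total units [-0.019  1.704  0.546] per row x3 [-0.0063  0.5679  0.1819]
```

>>> step_arm(moves="-0.02 0 0.3 0 0 0 1;0 0.2 0.25 0 0 0 1;0 0.5 0 0 0 0 1;0 0.5 0 0 0 0 1;0 0.5 0 0 0 0 1;0 0 0 0 0 0 1;0 0 0 0 0 0 1")

```text
clock: 4.4
eef_pos: [510.9, -350.2, 55.4]
tool_rot: [-1.57, 0.0, -1.4]
force: [-0.4, -0.2, 0.5]
width: 85.7
```

```bash
python3 look.py w3 wrist
```

```text
{'clock': 4.4, 'eef_pos': [510.932, -350.235, 55.43], 'tool_rot': [-1.57, 0.0, -1.4], 'force': [-0.437, -0.187, 0.488], 'width': 85.743}
```

View pics/w3.png

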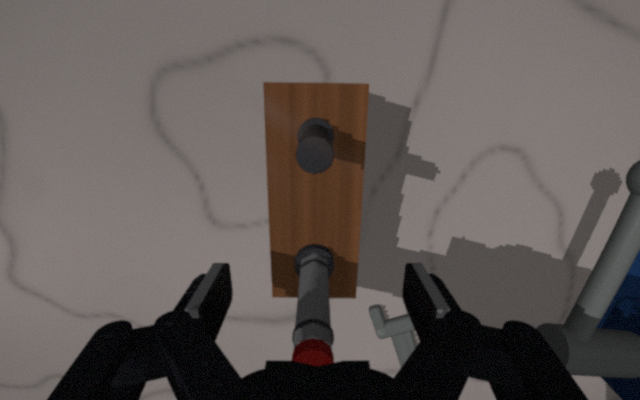

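>>> step_arm(moves="0 0.02 -0.05 0 0 0 1;0 0 0 0 0 0 0;0 0 0 0 0 0 0;0 0 0 0 0 0 0;0 0 0 0 0 0 0;0 0 0 0 0 0 0;0 0 0 0 0 0 0;0 0 0 0 0 0 0;0 0 0 0 0 0 0")

```text
clock: 5.35
eef_pos: [507.2, -351.0, 54.6]
tool_rot: [-1.571, 0.0, -1.401]
force: [-0.9, 1.6, 5.1]
width: 14.9
```

```bash
python3 look.py w4 wrist
```

```text
{'clock': 5.35, 'eef_pos': [507.238, -350.957, 54.552], 'tool_rot': [-1.571, 0.0, -1.401], 'force': [-0.87, 1.582, 5.069], 'width': 14.858}
```

View pics/w4.png

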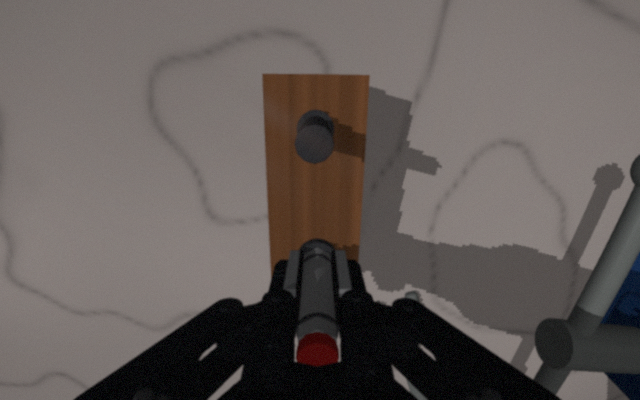

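Run:
```python
from h import *
p=pickle.load(open("top0.pkl","rb"))
cv2.imwrite("pics/t0c.png",cv2.resize(p["color"][180:270,230:335],None,fx=6,fy=6,interpolation=cv2.INTER_CUBIC))
```

```text
(no output)
```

View pics/t0c.png

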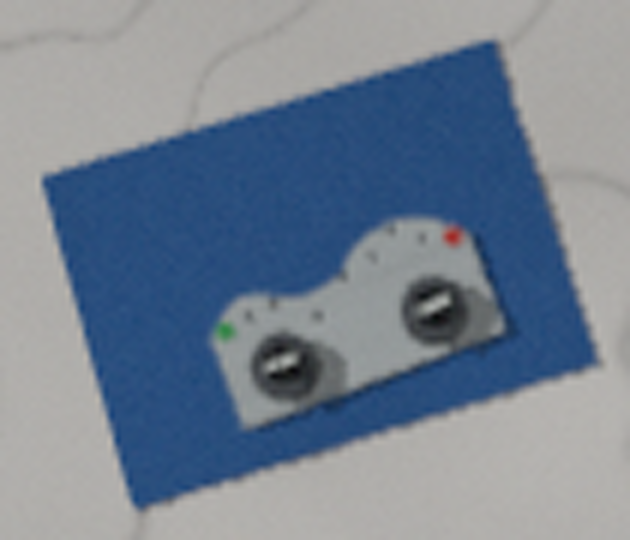

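>>> step_arm(moves="0 -0.1 0 0 0 0 0;0 -0.3 0 0 0 0 0;0 -0.4 0 0 0 0 0;0 -0.4 0 0 0 0 0;0 -0.3 0 0 0 0 0;0 -0.1 0 0 0 0 0;0 0 0 0 0 0 0")

```text
clock: 6.1
eef_pos: [507.6, -351.5, 135.3]
tool_rot: [-1.57, -0.001, -1.401]
force: [-0.3, 0.7, -0.9]
width: 14.7
```

Run:
```python
from h import *
p=pickle.load(open("top0.pkl","rb"))
def P(x,y,z=11): return onz(p,np.array(230+x/6),np.array(180+y/6),z)
for n,a in dict(red=(454,237),green=(226,331),b1=(246,430),b2=(505,335),lobe=(405,215),hollow=(300,296),nose=(258,292)).items(): print(n,P(*a).round(1))
b1=P(246,430);b2=P(505,335); d=b1-b2; a=np.arctan2(-d[0],d[1]); print("template yaw",a, np.degrees(a), np.linalg.norm(d))
from cell import ctrl
st=ctrl.read_state()
delta(st["eef_pos"],[-np.pi/2,0,-1.401],[515,-45,140],a,n=13)
```

```text
red [538.2 -23.3  11. ]
green [492.7 100.4  11. ]
b1 [439.4  90.9  11. ]
b2 [483.9 -48.4  11. ]
lobe [551.4   2.6  11. ]
hollow [509.8  60.4  11. ]
nose [513.   82.8  11. ]
template yaw 0.3093423068597022 17.72400860790175 146.22164580222335
turn total [ -0.    -14.253   0.   ] rows 15 each [-0.   -0.95  0.  ]
shift total units [ 2.007 -0.095  5.793] per row x13 [ 0.1544 -0.0073  0.4456]
```

```bash
cat >> h.py <<'E'
def comb(pos,yaw0,tgt,yaw1,n,g=0,dec=2):
    """n rows, yaw+shift together, prints rounded rows and the resulting pose (tool kept down)"""
    pos=np.array(pos,float); y=yaw0; out=[]
    prof=np.ones(n)
    for k in range(n):
        ty=np.round(-(yaw1-y)/(n-k)/0.12,dec)
        tp=pos+(np.array(tgt)-pos)/(n-k)
        R=Rt([-np.pi/2,0,y]); d=np.round(R.T@(tp-pos)/50,dec)
        pos=pos+R@d*50; y-=ty*0.12
        out.append("%g %g %g 0 %g 0 %g"%(*d,ty,g))
    print(";".join(out)); print("end",pos.round(2),round(y,4))
E
python3 - <<'E'
from h import *
from cell import ctrl
st=ctrl.read_state();print(st["eef_pos"],st["tool_rot"])
comb(st["eef_pos"],-1.401,[542.6,-31.7,140],0.309,15)
E
```

```text
[ 507.60799735 -351.46881278  135.2623586 ] [-1.56950669e+00 -1.22060631e-03 -1.40085081e+00]
-0.41 -0.01 0.12 0 -0.95 0 0;-0.4 -0.01 0.16 0 -0.95 0 0;-0.37 -0.01 0.21 0 -0.95 0 0;-0.35 -0.01 0.25 0 -0.95 0 0;-0.32 -0 0.29 0 -0.95 0 0;-0.28 -0.01 0.32 0 -0.95 0 0;-0.25 -0 0.35 0 -0.95 0 0;-0.2 -0.01 0.38 0 -0.95 0 0;-0.16 -0 0.4 0 -0.95 0 0;-0.11 -0.01 0.41 0 -0.95 0 0;-0.07 -0 0.42 0 -0.95 0 0;-0.02 -0.01 0.43 0 -0.95 0 0;0.03 -0 0.43 0 -0.95 0 0;0.09 -0.01 0.42 0 -0.95 0 0;0.13 -0 0.41 0 -0.95 0 0
end [542.68 -31.78 139.76] 0.309
```

>>> step_arm(moves="-0.41 -0.01 0.12 0 -0.95 0 0;-0.4 -0.01 0.16 0 -0.95 0 0;-0.37 -0.01 0.21 0 -0.95 0 0;-0.35 -0.01 0.25 0 -0.95 0 0;-0.32 0 0.29 0 -0.95 0 0;-0.28 -0.01 0.32 0 -0.95 0 0;-0.25 0 0.35 0 -0.95 0 0;-0.2 -0.01 0.38 0 -0.95 0 0;-0.16 0 0.4 0 -0.95 0 0;-0.11 -0.01 0.41 0 -0.95 0 0;-0.07 0 0.42 0 -0.95 0 0;-0.02 -0.01 0.43 0 -0.95 0 0;0.03 0 0.43 0 -0.95 0 0;0.09 -0.01 0.42 0 -0.95 0 0;0.13 0 0.41 0 -0.95 0 0;0 0 0 0 0 0 0;0 0 0 0 0 0 0;0 0 0 0 0 0 0")

```text
clock: 7.9
eef_pos: [541.6, -32.9, 138.2]
tool_rot: [-1.571, 0.002, 0.306]
force: [-0.3, 0.6, -1.0]
width: 14.7
```

```bash
python3 look.py w5 wrist
```

```text
{'clock': 7.9, 'eef_pos': [541.642, -32.915, 138.227], 'tool_rot': [-1.571, 0.002, 0.306], 'force': [-0.348, 0.63, -1.048], 'width': 14.714}
```

View pics/w5.png

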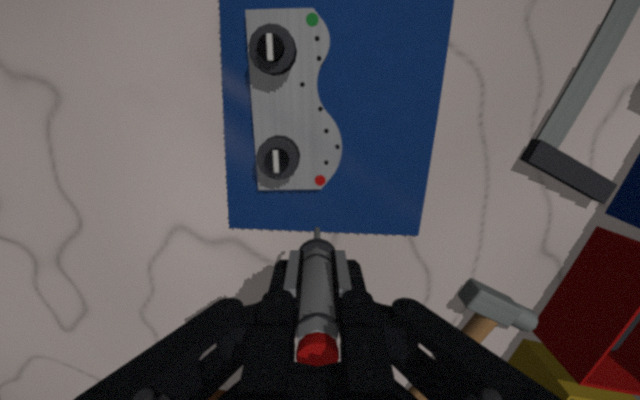

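```bash
cat > edge.py <<'E'
from h import *
p,st=pickle.load(open("w5.pkl","rb"))
im=p["color"].astype(np.float32)
rb=cv2.GaussianBlur(im[...,2]/(im[...,0]+1),(0,0),0.7)   # r/b ratio: gray ~1, blue low
up=cv2.resize(rb[0:200,230:360],None,fx=8,fy=8,interpolation=cv2.INTER_CUBIC)
print("levels tmpl",rb[100,285],"sheet",rb[100,370])
lev=(rb[100,285]+rb[100,370])/2
m=(up>lev).astype(np.uint8)
cs,_=cv2.findContours(m,cv2.RETR_EXTERNAL,cv2.CHAIN_APPROX_NONE)
cs=sorted(cs,key=cv2.contourArea)[::-1]
c=cs[0][:,0,:].astype(float)
print([cv2.contourArea(k)/64 for k in cs[:3]])
u=(c[:,0]+.5)/8-.5+230; v=(c[:,1]+.5)/8-.5
W=onz(p,u,v,11.,st)
np.save("contW.npy",W)
# red/green dots
r,g,b=im[...,2],im[...,1],im[...,0]
def dot(mask,box):
    y0,y1,x0,x1=box; ys,xs=np.nonzero(mask[y0:y1,x0:x1]); return xs.mean()+x0,ys.mean()+y0,len(xs)
R=dot((r>1.6*g)&(r>60),(170,192,308,332)); G=dot((g>1.4*r)&(g>1.2*b),(8,30,300,324)); print(R,G)
PR=onz(p,R[0],R[1],11,st);PG=onz(p,G[0],G[1],11,st);print("red",PR,"green",PG,np.linalg.norm(PR-PG))
# back edge: fit line
a0=0.309
e=np.array([np.cos(a0),np.sin(a0)]);f=np.array([-e[1],e[0]])
o=np.array([515,38.3])
def loc(W,o,a):
    e=np.array([np.cos(a),np.sin(a)]);f=np.array([-e[1],e[0]]); d=W[:,:2]-o; return np.stack([d@e,d@f],1)
L=loc(W,o,a0)
bk=(L[:,0]<-45)&(np.abs(L[:,1])<60)
pf=np.polyfit(L[bk,1],L[bk,0],1); print("back slope",pf, "rms",np.std(L[bk,0]-np.polyval(pf,L[bk,1])))
a=a0-pf[0]; 
L=loc(W,o,a); xb=np.median(L[(L[:,0]<-45)&(np.abs(L[:,1])<60),0])
ys=np.sort(L[L[:,0]<-10][:,1]); print("y ext",L[:,1].min(),L[:,1].max())
sel=(L[:,0]>-35)&(L[:,0]<-15); lo=np.median(L[sel&(L[:,1]<0),1]); hi=np.median(L[sel&(L[:,1]>0),1]); print("ends",lo,hi,"back",xb)
e=np.array([np.cos(a),np.sin(a)]);f=np.array([-e[1],e[0]])
o=o+e*(xb+56)+f*(lo+hi)/2
print("origin",o,"yaw",a)
L=loc(W,o,a)
print("red loc",loc(PR[None],o,a),"green",loc(PG[None],o,a))
ed=(L[:,0]>-20)
# order along contour
i0=np.argmin(np.hypot(L[:,0]-0,L[:,1]+74)) 
E1=L[ed]; 
np.savez("edge.npz",L=L,o=o,a=a)
for y in range(-76,77,4):
    k=ed&(np.abs(L[:,1]-y)<0.6); print(y,np.round(L[k,0].max(),2) if k.any() else None, end="; ")
big=cv2.resize(p["color"][0:200,230:360],None,fx=3,fy=3)
for x,y in zip(u,v): cv2.circle(big,(int((x-230+.5)*3),int((y+.5)*3)),0,(0,255,255),-1)
cv2.imwrite("pics/edge.png",big)
E
python3 edge.py
```

```text
levels tmpl 0.9852932 sheet 0.29716793
[14203.7421875]
(np.float64(319.61176470588236), np.float64(179.85882352941178), 85) (np.float64(311.7983870967742), np.float64(19.088709677419352), 124)
red [538.62029988 -21.58459541  11.        ] green [493.14403462 100.73438197  11.        ] 130.49912999535366
back slope [-9.33352157e-03 -5.39036773e+01] rms 0.3116754403771857
y ext -73.72837671758678 74.77582618274151
ends -73.55293139230812 74.69408581752003 back -53.827850620052644
origin [516.88443526  39.52175899] yaw 0.3183335215708967
red loc [[  1.51849208 -64.83925154]] green [[-3.38905645 65.56756921]]
-76 None; -72 4.49; -68 7.92; -64 10.98; -60 14.01; -56 16.45; -52 18.32; -48 19.61; -44 20.67; -40 21.18; -36 21.35; -32 21.19; -28 20.7; -24 19.79; -20 18.45; -16 16.7; -12 14.32; -8 11.44; -4 7.84; 0 4.91; 4 2.84; 8 1.41; 12 0.62; 16 0.15; 20 0.31; 24 1.07; 28 2.34; 32 4.3; 36 6.75; 40 8.68; 44 10.0; 48 10.6; 52 10.6; 56 9.92; 60 8.54; 64 6.3; 68 3.0; 72 -0.17; 76 None;
```

View pics/edge.png

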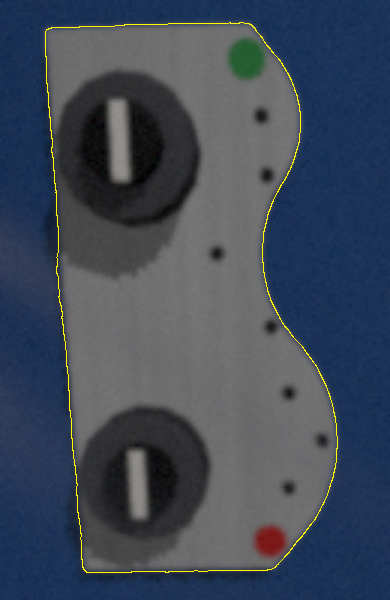

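Run:
```python
from h import *
p,st=pickle.load(open("w5.pkl","rb"))
im=np.clip(p["color"][215:375,280:360].astype(float)*1.8,0,255).astype(np.uint8)
cv2.imwrite("pics/c5.png",cv2.resize(im,None,fx=3.7,fy=3.7,interpolation=cv2.INTER_CUBIC))
```

```text
(no output)
```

View pics/c5.png

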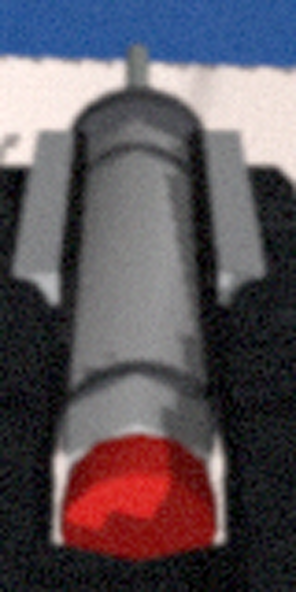

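Run:
```python
from h import *
p,st=pickle.load(open("w5.pkl","rb"))
T=p["T_tool_cam"]
def tool(u,v,y):
    d=pix2ray(p,u,v)@T[:3,:3].T; c=T[:3,3]; return c+d*((y-c[1])/d[1])
def pt(X):
    q=T[:3,:3].T@(np.array(X,float)-T[:3,3]); a=q[:2]/q[2]; f=200/np.tan(np.radians(p["vertical_fov"])/2); return a*(1+p["k1"]*(a@a))*f+[p["cx"],p["cy"]]
print("tip",tool(317.3,227.4,45.5), tool(317.3,227.4,47.5))
# hemisphere centre at tool y=45.5, search z so that topmost silhouette matches
th=np.linspace(0,np.pi,40)
def top(z,x=0,off=47.5):
    P=[];
    for a in th:
        for b in np.linspace(-np.pi,np.pi,40):
            n=np.array([np.sin(a)*np.cos(b),np.cos(a),np.sin(a)*np.sin(b)]); P.append(pt(np.array([x,off-2,z])+2*n))
    P=np.array(P); return P[:,1].min(), P[P[:,1].argmin(),0]
for z in [-2,-1,0,1,2]: print(z,top(z))
# cap top centre, tool y = -(111-47.5)
print("cap", tool(280+140/3.7,215+500/3.7,-63.5)); print([pt([0,-63.5,z]) for z in (0,1)])
```

```text
tip [-1.34810307 45.5         0.87959569] [-1.34754619e+00  4.75000000e+01 -1.61915205e-03]
-2 (np.float64(228.3566890744997), np.float64(319.4247497258188))
-1 (np.float64(226.9836209891155), np.float64(319.42903034103915))
0 (np.float64(225.6059395928172), np.float64(319.4333192201447))
1 (np.float64(224.22363191402482), np.float64(319.43761634498276))
2 (np.float64(222.83611712149394), np.float64(319.44751296579386))
cap [ -1.17918934 -63.5          5.01297067]
[array([321.3532386 , 361.54830394]), array([321.37025455, 359.30872279])]
```

```bash
cat > path.py <<'E'
from h import *
from scipy.interpolate import splprep,splev
D=np.load("edge.npz"); L=D["L"]; o=D["o"]; a=float(D["a"])
e=np.array([np.cos(a),np.sin(a)]);f=np.array([-e[1],e[0]])
def toloc(W): d=np.asarray(W)[...,:2]-o; return np.stack([d@e,d@f],-1)
def build():
    # contour is ordered; take the piece with x>-6 going from y=-73 to +73
    ed=(L[:,0]>-1.5)&(L[:,1]>-72.3)&(L[:,1]<72.3)
    i=np.nonzero(ed)[0]; # roll so the piece is contiguous
    br=np.nonzero(np.diff(i)>50)[0]
    if len(br): i=np.r_[i[br[0]+1:],i[:br[0]+1]]
    Q=L[i]; 
    if Q[0,1]>Q[-1,1]: Q=Q[::-1]
    # mild dedupe + smoothing spline
    s=np.r_[0,np.cumsum(np.hypot(*np.diff(Q,axis=0).T))]
    k=np.r_[True,np.diff(s)>1e-6]; Q=Q[k]; s=s[k]
    tck,_=splprep(Q.T,u=s,s=len(Q)*0.04,k=3)
    uu=np.linspace(0,s[-1],1000); X=np.array(splev(uu,tck)).T
    sl=np.r_[0,np.cumsum(np.hypot(*np.diff(X,axis=0).T))]
    S=np.arange(0,sl[-1],0.25)
    X=np.stack([np.interp(S,sl,X[:,j]) for j in (0,1)],1)
    T=np.gradient(X,S,axis=0)
    from scipy.ndimage import gaussian_filter1d
    T=gaussian_filter1d(T,8,axis=0,mode="nearest"); T/=np.linalg.norm(T,axis=1,keepdims=True)
    N=np.stack([T[:,1],-T[:,0]],1)
    return S,X,T,N
if __name__=="__main__":
    S,X,T,N=build(); np.savez("path.npz",S=S,X=X,T=T,N=N)
    ang=np.degrees(np.arctan2(N[:,1],N[:,0])); print("len",S[-1])
    for k in range(0,len(S),20): print(S[k],X[k].round(2),"nang",ang[k].round(1))
    print("end",X[-1],ang[-1])
    for nm,P in dict(red=(1.52,-64.84),green=(-3.39,65.57)).items():
        d=np.hypot(*(X-P).T); k=d.argmin(); print(nm,S[k],d[k],X[k],ang[k])
    from cell import ctrl
    st=ctrl.read_state(); print("TCP loc",toloc(st["eef_pos"]),st["eef_pos"],st["tool_rot"],st["force"])
E
python3 path.py
```

```text
len 160.25
0.0 [  3.46 -71.82] nang -48.8
5.0 [  7.12 -68.41] nang -44.2
10.0 [ 10.42 -64.66] nang -38.7
15.0 [ 13.36 -60.62] nang -33.4
20.0 [ 15.91 -56.32] nang -27.9
25.0 [ 18.03 -51.8 ] nang -22.2
30.0 [ 19.68 -47.08] nang -16.1
35.0 [ 20.8  -42.21] nang -9.6
40.0 [ 21.33 -37.24] nang -2.6
45.0 [ 21.24 -32.24] nang 4.9
50.0 [ 20.49 -27.3 ] nang 12.2
55.0 [ 19.14 -22.49] nang 19.0
60.0 [ 17.25 -17.87] nang 25.6
65.0 [ 14.84 -13.49] nang 32.1
70.0 [11.97 -9.4 ] nang 36.9
75.0 [ 8.89 -5.46] nang 37.9
80.0 [ 5.88 -1.47] nang 34.7
85.0 [3.25 2.78] nang 27.4
90.0 [1.33 7.39] nang 17.7
95.0 [ 0.22 12.26] nang 8.2
100.0 [-0.08 17.25] nang -1.4
105.0 [ 0.49 22.21] nang -12.1
110.0 [ 2.   26.97] nang -21.9
115.0 [ 4.13 31.49] nang -26.8
120.0 [ 6.44 35.93] nang -26.3
125.0 [ 8.49 40.48] nang -20.7
130.0 [ 9.93 45.26] nang -12.0
135.0 [10.53 50.22] nang -1.0
140.0 [10.06 55.19] nang 12.5
145.0 [ 8.39 59.89] nang 25.6
150.0 [ 5.83 64.18] nang 34.9
155.0 [ 2.72 68.09] nang 41.4
160.0 [-0.75 71.68] nang 45.6
end [-0.93230236 71.85429381] 45.737865636581645
red 3.5 6.481595481026196 [  6.05459795 -69.47125268] -45.80497684810281
green 157.5 6.196904317110596 [ 1.02283668 69.92068909] 43.9077091066382
TCP loc [  0.91341672 -76.62321706] [541.73382008 -32.96589374 138.36899216] [-1.57135604e+00  1.35976001e-03  3.06343086e-01] [-0.10840582 -0.47327107 -1.67798535]
```

```bash
sed -i 's/len(Q)\*0.04/len(Q)*0.006/' path.py; python3 path.py
```

```text
len 160.5
0.0 [  3.75 -72.28] nang -39.8
5.0 [  6.97 -68.46] nang -40.1
10.0 [ 10.17 -64.61] nang -38.6
15.0 [ 13.18 -60.62] nang -35.0
20.0 [ 15.88 -56.42] nang -29.8
25.0 [ 18.12 -51.95] nang -23.1
30.0 [ 19.79 -47.24] nang -15.8
35.0 [ 20.83 -42.35] nang -8.4
40.0 [ 21.26 -37.37] nang -1.7
45.0 [ 21.14 -32.38] nang 4.5
50.0 [ 20.48 -27.42] nang 10.9
55.0 [ 19.24 -22.58] nang 17.9
60.0 [ 17.41 -17.93] nang 25.2
65.0 [ 14.99 -13.56] nang 32.7
70.0 [12.04 -9.53] nang 38.3
75.0 [ 8.85 -5.68] nang 39.1
80.0 [ 5.82 -1.71] nang 34.2
85.0 [3.28 2.6 ] nang 26.1
90.0 [1.45 7.24] nang 16.8
95.0 [ 0.4  12.13] nang 7.9
100.0 [ 0.08 17.11] nang -0.7
105.0 [ 0.53 22.09] nang -9.7
110.0 [ 1.77 26.93] nang -19.0
115.0 [ 3.77 31.5 ] nang -27.5
120.0 [ 6.29 35.82] nang -29.9
125.0 [ 8.61 40.24] nang -22.7
130.0 [10.08 45.01] nang -11.6
135.0 [10.6  49.98] nang -0.2
140.0 [10.09 54.94] nang 12.4
145.0 [ 8.46 59.66] nang 25.1
150.0 [ 5.91 63.96] nang 34.9
155.0 [ 2.8  67.87] nang 40.2
160.0 [-0.47 71.65] nang 40.2
end [-0.78561878 72.03449262] 40.06237381237063
red 4.25 6.499143373144308 [  6.48873884 -69.02933156] -40.12499768295138
green 157.25 6.18171824371157 [ 1.3272424  69.56515514] 40.68014396220241
TCP loc [  0.91341672 -76.62321706] [541.73382008 -32.96589374 138.36899216] [-1.57135604e+00  1.35976001e-03  3.06343086e-01] [-0.10840582 -0.47327107 -1.67798535]
```

>>> step_arm(moves="0.12 0.2 0.04 0 -0.1 0 0;0.12 0.4 0.04 0 0 0 0;0 0.45 0 0 0 0 0;0 0.35 0 0 0 0 0;0 0.2 0 0 0 0 0;0 0 0 0 0 0 0;0 0 0 0 0 0 0;0 0 0 0 0 0 0")

```text
clock: 8.75
eef_pos: [553.1, -23.9, 59.6]
tool_rot: [-1.571, -0.002, 0.321]
force: [-0.5, 0.5, -1.5]
width: 14.8
```

```bash
cat > where.py <<'E'
from path import *
from cell import ctrl
Z=np.load("path.npz"); S,X,T,N=[Z[k] for k in "SXTN"]
def report(st,tip=(-1.35,-1.3)):
    l=toloc(st["eef_pos"])+tip
    k=np.hypot(*(X-l).T).argmin(); d=(l-X[k])@N[k]
    F=st["force"]; Fl=np.array([F[:2]@e,F[:2]@f])
    print("clk %.2f z %.2f TCPloc %s tip s=%.1f dist=%.2f (2=touch) | Fn %.2f Ft %.2f Fz %.2f yaw %.4f"%(st["clock"],st["eef_pos"][2],toloc(st["eef_pos"]).round(2),S[k],d,Fl@N[k],Fl@T[k],F[2],st["tool_rot"][2]))
if __name__=="__main__": report(ctrl.read_state())
E
python3 where.py; python3 look.py w6 wrist
python3 - <<'E'
from h import *
p,st=pickle.load(open("w6.pkl","rb"))
cv2.imwrite("pics/c6.png",cv2.resize(np.clip(p["color"][0:260,200:440].astype(float)*1.6,0,255).astype(np.uint8),None,fx=2.3,fy=2.3,interpolation=cv2.INTER_CUBIC))
E
```

```text
clk 8.75 z 59.59 TCPloc [ 14.58 -71.59] tip s=5.8 dist=7.64 (2=touch) | Fn -0.61 Ft 0.32 Fz -1.45 yaw 0.3210
{'clock': 8.75, 'eef_pos': [553.135, -23.908, 59.585], 'tool_rot': [-1.571, -0.002, 0.321], 'force': [-0.45, 0.523, -1.455], 'width': 14.839}
```

View pics/c6.png

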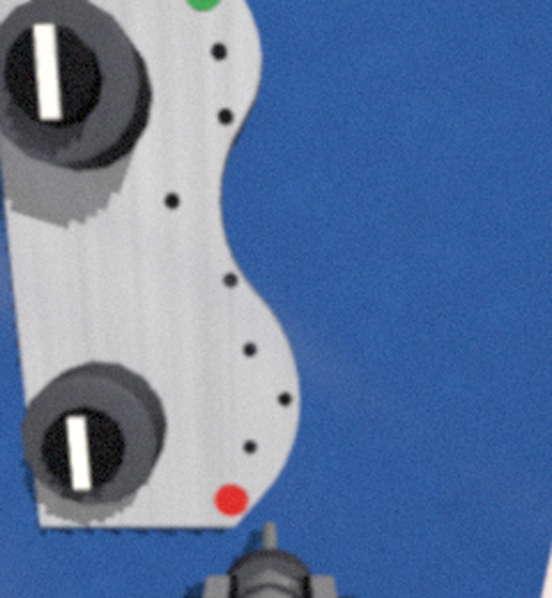

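Run:
```python
from path import *
p,st=pickle.load(open("w6.pkl","rb"))
im=p["color"].astype(np.float32)
rb=cv2.GaussianBlur(im[...,2]/(im[...,0]+1),(0,0),0.7)
x0,x1,y0,y1=200,400,0,222
up=cv2.resize(rb[y0:y1,x0:x1],None,fx=6,fy=6,interpolation=cv2.INTER_CUBIC)
m=(up>0.64).astype(np.uint8); cs,_=cv2.findContours(m,cv2.RETR_EXTERNAL,cv2.CHAIN_APPROX_NONE)
c=max(cs,key=cv2.contourArea)[:,0,:].astype(float)
u=(c[:,0]+.5)/6-.5+x0; v=(c[:,1]+.5)/6-.5
l=toloc(onz(p,u,v,11.,st))
Z=np.load("path.npz"); X,N=Z["X"],Z["N"]
k=(l[:,0]>4)&(l[:,1]>-70)&(l[:,1]<45)
l=l[k]
# fit shift of l to X : least squares on normals (ICP)
from scipy.spatial import cKDTree
t=np.zeros(2); th=0
for _ in range(20):
    q=l+t; _,i=cKDTree(X).query(q); r=((q-X[i])*N[i]).sum(1); ok=np.abs(r)<3
    A=N[i][ok]; t-=np.linalg.lstsq(A,r[ok],rcond=None)[0]
print("shift to map w6 loc -> w5 loc",t,"rms",r[ok].std(),ok.sum())
# tip apparent
T_=p["T_tool_cam"]; R=Rt(st["tool_rot"])
for off in (45.5,47.5,49.5):
    best=None
    d=pix2ray(p,317.,227.8)@T_[:3,:3].T; c0=T_[:3,3]; q=c0+d*((off-c0[1])/d[1])
    w=st["eef_pos"]+R@q; print(off,q,"loc in w5 frame",toloc(w)+t, "world z",w[2])
```

```text
shift to map w6 loc -> w5 loc [-0.13554681 -0.63710208] rms 0.31630137995731883 842
45.5 [-1.57866229 45.5         0.61077156] loc in w5 frame [ 12.93222827 -71.64107701] world z 14.08239416446149
47.5 [-1.58027688 47.5        -0.27352986] loc in w5 frame [ 12.93611668 -72.52632038] world z 12.082814043982339
49.5 [-1.58189147 49.5        -1.15783128] loc in w5 frame [ 12.94000508 -73.41156375] world z 10.083233923503194
```

>>> step_arm(moves="0 0.06 0 0 0 0 0;0 0.06 0 0 0 0 0;-0.015 0 0.013 0 0 0 0;-0.015 0 0.013 0 0 0 0;-0.015 0 0.013 0 0 0 0;0 0 0 0 0 0 0")

```text
clock: 9.4
eef_pos: [549.5, -22.6, 52.9]
tool_rot: [-1.571, 0.0, 0.321]
force: [0.1, -0.1, -2.0]
width: 14.7
```

```bash
python3 where.py
```

```text
clk 9.40 z 52.88 TCPloc [ 11.49 -69.23] tip s=5.5 dist=3.76 (2=touch) | Fn 0.10 Ft -0.10 Fz -1.95 yaw 0.3214
```

>>> step_arm(moves="-0.015 0 0.013 0 0 0 0;0 0 0 0 0 0 0")

```text
clock: 9.6
eef_pos: [548.6, -22.3, 52.9]
tool_rot: [-1.571, 0.0, 0.321]
force: [0.7, -0.7, -2.0]
width: 14.8
```

>>> step_arm(moves="-0.008 0 0.006 0 0 0 0;0 0 0 0 0 0 0")

```text
clock: 9.8
eef_pos: [548.2, -22.2, 52.8]
tool_rot: [-1.571, 0.0, 0.321]
force: [0.2, 0.4, -1.0]
width: 14.6
```

```bash
python3 where.py
```

```text
clk 9.80 z 52.84 TCPloc [ 10.4  -68.42] tip s=5.5 dist=2.40 (2=touch) | Fn 0.08 Ft 0.44 Fz -1.02 yaw 0.3211
```

>>> step_arm(moves="-0.008 0 0.006 0 0 0 0;0 0 0 0 0 0 0")

```text
clock: 10.0
eef_pos: [547.9, -22.1, 52.9]
tool_rot: [-1.571, -0.0, 0.321]
force: [0.5, 0.1, -1.3]
width: 14.4
```

>>> step_arm(moves="-0.008 0 0.006 0 0 0 0;0 0 0 0 0 0 0")

```text
clock: 10.2
eef_pos: [547.8, -22.0, 52.9]
tool_rot: [-1.571, -0.001, 0.321]
force: [0.4, -1.0, -2.1]
width: 15.0
```

```bash
python3 where.py
```

```text
clk 10.20 z 52.90 TCPloc [ 10.06 -68.11] tip s=5.5 dist=1.94 (2=touch) | Fn 0.79 Ft -0.76 Fz -2.10 yaw 0.3211
```

>>> step_arm(moves="-0.008 0 0.006 0 0 0 0;0 0 0 0 0 0 0")

```text
clock: 10.4
eef_pos: [547.5, -21.9, 53.0]
tool_rot: [-1.571, -0.001, 0.321]
force: [3.6, -1.0, -2.4]
width: 14.8
```

```bash
python3 where.py
```

```text
clk 10.40 z 52.96 TCPloc [  9.9 -67.9] tip s=5.5 dist=1.68 (2=touch) | Fn 3.72 Ft 0.43 Fz -2.43 yaw 0.3211
```

>>> step_arm(moves="-0.008 0 0.006 0 0 0 0;0 0 0 0 0 0 0")

```text
clock: 10.6
eef_pos: [547.3, -21.8, 53.0]
tool_rot: [-1.571, -0.002, 0.321]
force: [3.4, -1.5, -3.9]
width: 14.6
```

```bash
python3 where.py
```

```text
clk 10.60 z 52.98 TCPloc [  9.72 -67.73] tip s=5.5 dist=1.44 (2=touch) | Fn 3.71 Ft -0.18 Fz -3.93 yaw 0.3210
```

>>> step_arm(moves="0 0.01 0 0 0 0 0;0 0.01 0 0 0 0 0;0 0.01 0 0 0 0 0;0 0 0 0 0 0 0")

```text
clock: 11.0
eef_pos: [547.3, -21.6, 51.7]
tool_rot: [-1.571, -0.002, 0.321]
force: [5.4, -1.7, 2.6]
width: 14.7
```

```bash
python3 where.py
```

```text
clk 11.00 z 51.68 TCPloc [  9.71 -67.6 ] tip s=5.5 dist=1.35 (2=touch) | Fn 5.60 Ft 0.42 Fz 2.61 yaw 0.3211
```

>>> step_arm(moves="0 0.01 0 0 0 0 0;0 0 0 0 0 0 0")

```text
clock: 11.2
eef_pos: [547.3, -21.6, 51.1]
tool_rot: [-1.571, -0.002, 0.321]
force: [5.1, -3.2, 2.5]
width: 15.1
```

```bash
python3 where.py
```

```text
clk 11.20 z 51.09 TCPloc [  9.73 -67.59] tip s=5.5 dist=1.35 (2=touch) | Fn 5.98 Ft -1.10 Fz 2.48 yaw 0.3212
```

>>> step_arm(moves="0.005 0.01 -0.004 0 0 0 0;0 0 0 0 0 0 0")

```text
clock: 11.4
eef_pos: [547.3, -21.7, 50.5]
tool_rot: [-1.571, -0.001, 0.321]
force: [5.1, -1.3, 1.1]
width: 15.2
```

```bash
python3 where.py
```

```text
clk 11.40 z 50.46 TCPloc [  9.75 -67.65] tip s=5.5 dist=1.41 (2=touch) | Fn 5.21 Ft 0.67 Fz 1.12 yaw 0.3212
```

>>> step_arm(moves="0 0.008 0 0 0 0 0;0 0 0 0 0 0 0")

```text
clock: 11.6
eef_pos: [547.3, -21.7, 50.2]
tool_rot: [-1.571, -0.001, 0.321]
force: [5.5, -2.7, 2.1]
width: 14.5
```

```bash
python3 where.py
```

```text
clk 11.60 z 50.18 TCPloc [  9.75 -67.68] tip s=5.5 dist=1.43 (2=touch) | Fn 6.09 Ft -0.46 Fz 2.10 yaw 0.3212
```

>>> step_arm(moves="0.005 0.008 -0.004 0 0 0 0;0 0 0 0 0 0 0")

```text
clock: 11.8
eef_pos: [547.4, -21.7, 49.9]
tool_rot: [-1.571, -0.001, 0.321]
force: [4.6, -1.7, 4.8]
width: 14.6
```

```bash
python3 where.py
```

```text
clk 11.80 z 49.88 TCPloc [  9.79 -67.71] tip s=5.5 dist=1.48 (2=touch) | Fn 4.88 Ft 0.15 Fz 4.81 yaw 0.3212
```

>>> step_arm(moves="0 0.008 0 0 0 0 0;0 0 0 0 0 0 0")

```text
clock: 12.0
eef_pos: [547.5, -21.8, 49.7]
tool_rot: [-1.571, -0.001, 0.321]
force: [5.3, -2.9, 7.7]
width: 14.6
```

```bash
python3 where.py; python3 look.py w7 wrist
python3 - <<'E'
from h import *
p,st=pickle.load(open("w7.pkl","rb"))
cv2.imwrite("pics/c7.png",cv2.resize(np.clip(p["color"][140:260,260:380].astype(float)*1.6,0,255).astype(np.uint8),None,fx=4.9,fy=4.9,interpolation=cv2.INTER_CUBIC))
E
```

```text
clk 12.00 z 49.72 TCPloc [  9.86 -67.77] tip s=5.5 dist=1.57 (2=touch) | Fn 5.98 Ft -0.77 Fz 7.72 yaw 0.3211
{'clock': 12.0, 'eef_pos': [547.461, -21.76, 49.716], 'tool_rot': [-1.571, -0.001, 0.321], 'force': [5.266, -2.939, 7.724], 'width': 14.572}
```

View pics/c7.png

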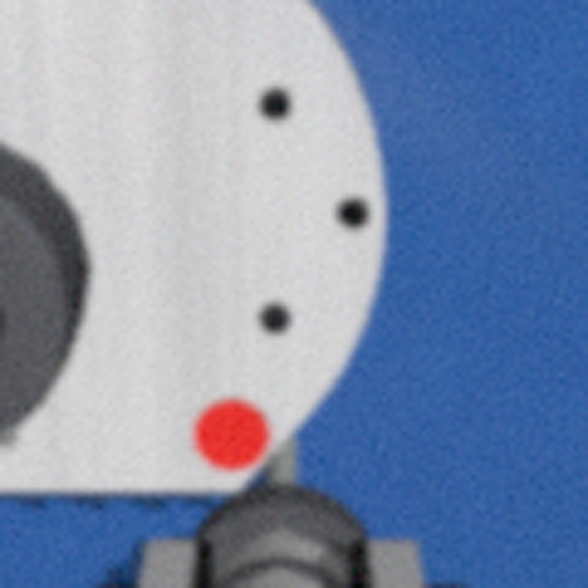

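```bash
cat > nxt.py <<'E'
import sys
from where import *
# usage: nxt.py ds n [Fn_des Fz_des gain]
ds=float(sys.argv[1]); n=int(sys.argv[2]); Fnd=float(sys.argv[3]) if len(sys.argv)>3 else 4.5; Fzd=float(sys.argv[4]) if len(sys.argv)>4 else 3.0; G=float(sys.argv[5]) if len(sys.argv)>5 else 0.6
TIP=np.array([-1.35,-1.3])
st=ctrl.read_state(); report(st)
l=toloc(st["eef_pos"])+TIP
P=X+2*N
k=np.hypot(*(P-l).T).argmin(); s0=S[k]
F=st["force"]; Fl=np.array([F[:2]@e,F[:2]@f]); Fn=Fl@N[k]
cn=np.clip(G*(Fn-Fnd)/3.0,-0.8,0.8)      # mm outward (+) if pressing too hard
cz=np.clip(G*(Fzd-F[2])/6.5,-0.4,0.4)      # mm down (+) if too light
y=st["tool_rot"][2]; d=y-a
Rr=np.array([[np.cos(d),np.sin(d)],[-np.sin(d),np.cos(d)]]) # template -> tool (x,z)
sv=np.linspace(s0,s0+ds,n+1)
Pi=np.stack([np.interp(sv,S,P[:,j]) for j in (0,1)],1); Ni=np.stack([np.interp(sv,S,N[:,j]) for j in (0,1)],1)
cum=np.zeros(3); done=np.zeros(3); out=[]
for i in range(1,n+1):
    w=Pi[i]-Pi[0]+Ni[i]*cn*min(1,i/2); q=Rr@w
    cum=np.array([q[0],cz*min(1,i/2),q[1]])/50
    r=np.round(cum-done,3)+0.0; done=done+r
    out.append("%g %g %g 0 0 0 0"%tuple(r))
print("s0 %.2f -> %.2f  cn %.2f cz %.2f nang %.0f->%.0f"%(s0,s0+ds,cn,cz,np.degrees(np.arctan2(*N[k][::-1])),np.degrees(np.arctan2(*Ni[-1][::-1]))))
print(";".join(out))
E
python3 nxt.py 3 4 4.5 3 0.8
```

```text
clk 12.05 z 49.70 TCPloc [  9.79 -67.74] tip s=5.5 dist=1.49 (2=touch) | Fn 4.32 Ft 0.10 Fz 6.56 yaw 0.3212
s0 5.50 -> 8.50  cn -0.05 cz -0.40 nang -40->-39
0.009 -0.004 0.012 0 0 0 0;0.01 -0.004 0.012 0 0 0 0;0.01 0 0.011 0 0 0 0;0.009 0 0.012 0 0 0 0
```

>>> step_arm(moves="0.009 -0.004 0.012 0 0 0 0;0.01 -0.004 0.012 0 0 0 0;0.01 0 0.011 0 0 0 0;0.009 0 0.012 0 0 0 0")

```text
clock: 12.45
eef_pos: [547.5, -21.0, 49.7]
tool_rot: [-1.573, 0.002, 0.32]
force: [3.7, -6.8, 5.6]
width: 14.7
```

```bash
python3 nxt.py 3 4
```

```text
clk 12.45 z 49.73 TCPloc [ 10.1  -67.08] tip s=6.2 dist=1.30 (2=touch) | Fn 5.96 Ft -4.90 Fz 5.65 yaw 0.3202
s0 6.25 -> 9.25  cn 0.29 cz -0.24 nang -40->-39
0.012 -0.002 0.01 0 0 0 0;0.012 -0.003 0.009 0 0 0 0;0.01 0 0.012 0 0 0 0;0.009 0 0.012 0 0 0 0
```

>>> step_arm(moves="0.012 -0.003 0.01 0 0 0 0;0.012 -0.004 0.009 0 0 0 0;0.01 0 0.012 0 0 0 0;0.009 0 0.012 0 0 0 0")

```text
clock: 12.85
eef_pos: [547.6, -20.4, 49.7]
tool_rot: [-1.575, 0.005, 0.319]
force: [2.7, -8.6, 5.5]
width: 14.9
```

```bash
python3 nxt.py 4 5
```

```text
clk 12.85 z 49.74 TCPloc [ 10.46 -66.52] tip s=6.8 dist=1.22 (2=touch) | Fn 5.71 Ft -7.01 Fz 5.46 yaw 0.3189
s0 6.75 -> 10.75  cn 0.24 cz -0.23 nang -40->-38
0.012 -0.002 0.011 0 0 0 0;0.012 -0.003 0.011 0 0 0 0;0.011 0 0.012 0 0 0 0;0.01 0 0.013 0 0 0 0;0.01 0 0.013 0 0 0 0
```

>>> step_arm(moves="0.015 -0.006 0.007 0 0 0 0;0.015 -0.006 0.007 0 0 0 0;0.011 0 0.012 0 0 0 0;0.01 0 0.013 0 0 0 0")

```text
clock: 13.25
eef_pos: [548.8, -17.8, 49.9]
tool_rot: [-1.574, 0.007, 0.319]
force: [2.5, -8.3, 2.7]
width: 14.9
```

```bash
python3 nxt.py 4 5
```

```text
clk 13.25 z 49.88 TCPloc [ 12.37 -64.41] tip s=9.8 dist=1.35 (2=touch) | Fn 5.24 Ft -6.91 Fz 2.72 yaw 0.3188
s0 9.75 -> 13.75  cn 0.15 cz 0.03 nang -39->-36
0.011 0 0.012 0 0 0 0;0.012 0.001 0.012 0 0 0 0;0.01 0 0.013 0 0 0 0;0.01 0 0.013 0 0 0 0;0.009 0 0.013 0 0 0 0
```

```bash
sed -i 's|/3.0,-0.8,0.8|/2.0,-1.0,1.0|; s|/6.5,-0.4,0.4|/5.0,-0.5,0.5|; s|w=Pi\[i\]-Pi\[0\]+|w=Pi[i]-Pi[0]+LAG*(Ti[i]-Ti[0])+|' nxt.py
sed -i 's|^cum=np.zeros|Ti=np.stack([np.interp(sv,S,T[:,j]) for j in (0,1)],1); LAG=np.clip(-(Fl@T[k])/1.3,0,7)\ncum=np.zeros|' nxt.py
python3 nxt.py 4 5 3.5 2.5
```

```text
clk 13.25 z 49.88 TCPloc [ 12.37 -64.41] tip s=9.8 dist=1.35 (2=touch) | Fn 5.24 Ft -6.91 Fz 2.72 yaw 0.3188
s0 9.75 -> 13.75  cn 0.52 cz -0.03 nang -39->-36
0.014 0 0.01 0 0 0 0;0.013 -0.001 0.01 0 0 0 0;0.01 0 0.014 0 0 0 0;0.009 0 0.014 0 0 0 0;0.009 0 0.014 0 0 0 0
```

>>> step_arm(moves="0.014 0 0.01 0 0 0 0;0.013 -0.001 0.01 0 0 0 0;0.01 0 0.014 0 0 0 0;0.009 0 0.014 0 0 0 0;0.009 0 0.014 0 0 0 0")

```text
clock: 13.75
eef_pos: [550.4, -13.9, 49.9]
tool_rot: [-1.574, 0.007, 0.319]
force: [1.5, -7.6, 3.2]
width: 14.9
```

```bash
python3 nxt.py 4 5 3.5 2.5
```

```text
clk 13.75 z 49.89 TCPloc [ 15.06 -61.26] tip s=13.8 dist=1.56 (2=touch) | Fn 3.76 Ft -6.74 Fz 3.21 yaw 0.3188
s0 13.75 -> 17.75  cn 0.08 cz -0.09 nang -36->-32
0.009 -0.001 0.014 0 0 0 0;0.009 -0.001 0.013 0 0 0 0;0.009 0 0.015 0 0 0 0;0.008 0 0.014 0 0 0 0;0.007 0 0.015 0 0 0 0
```

>>> step_arm(moves="0.009 -0.001 0.014 0 0 0 0;0.009 -0.001 0.013 0 0 0 0;0.009 0 0.015 0 0 0 0;0.008 0 0.014 0 0 0 0;0.007 0 0.015 0 0 0 0")

```text
clock: 14.25
eef_pos: [551.8, -9.3, 50.0]
tool_rot: [-1.574, 0.006, 0.319]
force: [3.3, -7.1, 1.3]
width: 14.8
```

```bash
python3 nxt.py 4 5 3.5 2.5
```

```text
clk 14.25 z 49.98 TCPloc [ 17.83 -57.32] tip s=18.5 dist=1.65 (2=touch) | Fn 4.88 Ft -6.17 Fz 1.31 yaw 0.3191
s0 18.50 -> 22.50  cn 0.42 cz 0.14 nang -32->-27
0.011 0.001 0.013 0 0 0 0;0.011 0.002 0.013 0 0 0 0;0.006 0 0.016 0 0 0 0;0.007 0 0.015 0 0 0 0;0.006 0 0.016 0 0 0 0
```

>>> step_arm(moves="0.01 0.002 0.013 0 0 0 0;0.01 0.003 0.013 0 0 0 0;0.006 0 0.016 0 0 0 0;0.007 0 0.015 0 0 0 0;0.006 0 0.016 0 0 0 0")

```text
clock: 14.75
eef_pos: [552.7, -5.1, 49.9]
tool_rot: [-1.574, 0.005, 0.319]
force: [3.5, -6.7, 2.3]
width: 14.6
```

```bash
python3 nxt.py 4 5 3.7 2.8
```

```text
clk 14.75 z 49.89 TCPloc [ 20.03 -53.61] tip s=22.5 dist=1.75 (2=touch) | Fn 4.43 Ft -6.08 Fz 2.26 yaw 0.3193
s0 22.50 -> 26.50  cn 0.22 cz 0.06 nang -27->-21
0.008 0.001 0.015 0 0 0 0;0.007 0 0.015 0 0 0 0;0.005 0 0.016 0 0 0 0;0.005 0 0.016 0 0 0 0;0.005 0 0.017 0 0 0 0
```

>>> step_arm(moves="0.008 0.001 0.015 0 0 0 0;0.007 0 0.015 0 0 0 0;0.005 0 0.016 0 0 0 0;0.005 0 0.016 0 0 0 0;0.005 0 0.017 0 0 0 0")

```text
clock: 15.25
eef_pos: [553.2, -0.4, 49.9]
tool_rot: [-1.573, 0.004, 0.32]
force: [3.6, -5.9, 2.8]
width: 14.3
```

```bash
python3 nxt.py 4.5 5 3.7 2.8
```

```text
clk 15.25 z 49.92 TCPloc [ 21.97 -49.27] tip s=27.2 dist=1.81 (2=touch) | Fn 3.76 Ft -5.77 Fz 2.81 yaw 0.3195
s0 27.25 -> 31.75  cn 0.02 cz -0.00 nang -20->-13
0.004 0 0.018 0 0 0 0;0.004 0 0.019 0 0 0 0;0.004 0 0.019 0 0 0 0;0.003 0 0.019 0 0 0 0;0.002 0 0.019 0 0 0 0
```

>>> step_arm(moves="0.004 0 0.018 0 0 0 0;0.004 0 0.019 0 0 0 0;0.004 0 0.019 0 0 0 0;0.003 0 0.019 0 0 0 0;0.002 0 0.019 0 0 0 0")

```text
clock: 15.75
eef_pos: [553.0, 4.9, 50.0]
tool_rot: [-1.573, 0.003, 0.32]
force: [4.2, -4.2, 1.6]
width: 14.8
```

```bash
python3 nxt.py 4.5 5 3.7 2.8
```

```text
clk 15.75 z 49.99 TCPloc [ 23.49 -44.19] tip s=32.2 dist=1.85 (2=touch) | Fn 3.71 Ft -4.58 Fz 1.57 yaw 0.3198
s0 32.25 -> 36.75  cn 0.00 cz 0.15 nang -12->-6
0.002 0.001 0.019 0 0 0 0;0.002 0.002 0.019 0 0 0 0;0.002 0 0.019 0 0 0 0;0.001 0 0.019 0 0 0 0;0 0 0.018 0 0 0 0
```

>>> step_arm(moves="0.002 0.001 0.019 0 0 0 0;0.002 0.003 0.019 0 0 0 0;0.002 0 0.019 0 0 0 0;0.001 0 0.019 0 0 0 0;0 0 0.018 0 0 0 0")

```text
clock: 16.25
eef_pos: [552.3, 9.7, 49.9]
tool_rot: [-1.573, 0.002, 0.32]
force: [4.6, -4.9, 2.3]
width: 14.7
```

```bash
python3 nxt.py 4.5 5 3.7 2.8
```

```text
clk 16.25 z 49.92 TCPloc [ 24.33 -39.36] tip s=37.0 dist=1.93 (2=touch) | Fn 3.39 Ft -5.82 Fz 2.26 yaw 0.3200
s0 37.00 -> 41.50  cn -0.09 cz 0.07 nang -6->0
-0.001 0.001 0.019 0 0 0 0;-0.002 0 0.019 0 0 0 0;-0.001 0 0.019 0 0 0 0;-0.001 0 0.019 0 0 0 0;-0.001 0 0.018 0 0 0 0
```

>>> step_arm(moves="-0.001 0.001 0.019 0 0 0 0;-0.002 0 0.019 0 0 0 0;-0.001 0 0.019 0 0 0 0;-0.001 0 0.019 0 0 0 0;-0.001 0 0.018 0 0 0 0")

```text
clock: 16.75
eef_pos: [551.0, 14.6, 50.0]
tool_rot: [-1.573, 0.001, 0.32]
force: [5.1, -3.1, 1.3]
width: 14.1
```

```bash
python3 nxt.py 4.5 5 3.7 2.8
```

```text
clk 16.75 z 49.96 TCPloc [ 24.56 -34.31] tip s=41.8 dist=1.93 (2=touch) | Fn 3.83 Ft -4.57 Fz 1.29 yaw 0.3202
s0 41.75 -> 46.25  cn 0.04 cz 0.18 nang 0->6
-0.001 0.002 0.019 0 0 0 0;-0.002 0.002 0.019 0 0 0 0;-0.002 0 0.018 0 0 0 0;-0.003 0 0.019 0 0 0 0;-0.003 0 0.018 0 0 0 0
```

>>> step_arm(moves="-0.001 0.002 0.019 0 0 0 0;-0.002 0.003 0.019 0 0 0 0;-0.002 0 0.018 0 0 0 0;-0.003 0.001 0.019 0 0 0 0;-0.003 0 0.018 0 0 0 0")

```text
clock: 17.25
eef_pos: [549.3, 18.8, 49.9]
tool_rot: [-1.573, 0.0, 0.32]
force: [5.3, -4.1, 2.8]
width: 14.8
```

```bash
python3 nxt.py 4.5 5 3.7 2.8
```

```text
clk 17.25 z 49.86 TCPloc [ 24.34 -29.83] tip s=46.0 dist=1.95 (2=touch) | Fn 3.16 Ft -5.85 Fz 2.81 yaw 0.3202
s0 46.00 -> 50.50  cn -0.16 cz -0.00 nang 6->12
-0.005 0 0.018 0 0 0 0;-0.006 0 0.018 0 0 0 0;-0.005 0 0.019 0 0 0 0;-0.005 0 0.018 0 0 0 0;-0.005 0 0.018 0 0 0 0
```

>>> step_arm(moves="-0.005 0.001 0.018 0 0 0 0;-0.006 0 0.018 0 0 0 0;-0.005 0 0.019 0 0 0 0;-0.005 0 0.018 0 0 0 0;-0.005 0 0.018 0 0 0 0")

```text
clock: 17.75
eef_pos: [547.0, 23.2, 49.9]
tool_rot: [-1.572, -0.001, 0.32]
force: [5.9, -3.2, 1.2]
width: 14.3
```

```bash
python3 nxt.py 4.5 5 3.7 2.8
```

```text
clk 17.75 z 49.89 TCPloc [ 23.52 -24.9 ] tip s=50.8 dist=1.90 (2=touch) | Fn 3.53 Ft -5.76 Fz 1.15 yaw 0.3204
s0 50.75 -> 55.25  cn -0.05 cz 0.20 nang 12->18
-0.006 0.002 0.018 0 0 0 0;-0.007 0.002 0.018 0 0 0 0;-0.007 0 0.017 0 0 0 0;-0.007 0 0.018 0 0 0 0;-0.008 0 0.017 0 0 0 0
```

>>> step_arm(moves="-0.006 0.002 0.018 0 0 0 0;-0.007 0.003 0.018 0 0 0 0;-0.007 0.001 0.017 0 0 0 0;-0.007 0 0.018 0 0 0 0;-0.008 0 0.017 0 0 0 0")

```text
clock: 18.25
eef_pos: [544.6, 26.9, 49.8]
tool_rot: [-1.573, -0.002, 0.32]
force: [6.6, -2.9, 3.5]
width: 14.8
```

```bash
python3 nxt.py 4.5 5 3.7 2.8
```

```text
clk 18.25 z 49.82 TCPloc [ 22.35 -20.69] tip s=55.0 dist=1.85 (2=touch) | Fn 3.60 Ft -6.25 Fz 3.54 yaw 0.3203
s0 55.00 -> 59.50  cn -0.03 cz -0.09 nang 18->24
-0.008 -0.001 0.017 0 0 0 0;-0.009 -0.001 0.017 0 0 0 0;-0.009 0 0.017 0 0 0 0;-0.009 0 0.017 0 0 0 0;-0.01 0 0.016 0 0 0 0
```

>>> step_arm(moves="-0.008 0 0.017 0 0 0 0;-0.009 0 0.017 0 0 0 0;-0.009 0 0.017 0 0 0 0;-0.009 0 0.017 0 0 0 0;-0.01 0 0.016 0 0 0 0")

```text
clock: 18.75
eef_pos: [541.3, 30.7, 49.8]
tool_rot: [-1.572, -0.003, 0.321]
force: [6.0, -2.7, 2.7]
width: 15.2
```

```bash
python3 nxt.py 4.5 5 3.7 2.8
```

```text
clk 18.75 z 49.84 TCPloc [ 20.44 -16.03] tip s=59.8 dist=1.77 (2=touch) | Fn 2.53 Ft -6.01 Fz 2.71 yaw 0.3206
s0 59.75 -> 64.25  cn -0.35 cz 0.01 nang 25->32
-0.013 0 0.015 0 0 0 0;-0.014 0 0.014 0 0 0 0;-0.011 0 0.015 0 0 0 0;-0.011 0 0.016 0 0 0 0;-0.011 0 0.015 0 0 0 0
```

>>> step_arm(moves="-0.014 0 0.015 0 0 0 0;-0.014 0.001 0.014 0 0 0 0;-0.011 0 0.015 0 0 0 0;-0.011 0 0.016 0 0 0 0;-0.011 0 0.015 0 0 0 0")

```text
clock: 19.25
eef_pos: [537.7, 34.0, 49.9]
tool_rot: [-1.571, -0.004, 0.321]
force: [6.7, -0.9, 3.5]
width: 14.8
```

```bash
python3 nxt.py 4 5 4 2.8
```

```text
clk 19.25 z 49.90 TCPloc [ 18.07 -11.77] tip s=64.5 dist=1.72 (2=touch) | Fn 3.62 Ft -5.75 Fz 3.49 yaw 0.3210
s0 64.50 -> 68.50  cn -0.12 cz -0.08 nang 32->37
-0.011 -0.001 0.013 0 0 0 0;-0.012 -0.001 0.012 0 0 0 0;-0.011 0 0.013 0 0 0 0;-0.011 0 0.012 0 0 0 0;-0.011 0 0.013 0 0 0 0
```

>>> step_arm(moves="-0.011 0 0.013 0 0 0 0;-0.012 -0.001 0.012 0 0 0 0;-0.011 0 0.013 0 0 0 0;-0.011 0 0.012 0 0 0 0;-0.011 0 0.013 0 0 0 0")

```text
clock: 19.75
eef_pos: [534.1, 36.6, 49.9]
tool_rot: [-1.571, -0.004, 0.321]
force: [6.4, -0.5, 3.3]
width: 15.0
```

```bash
python3 nxt.py 4 5 4 2.8
```

```text
clk 19.75 z 49.91 TCPloc [15.44 -8.12] tip s=68.8 dist=1.67 (2=touch) | Fn 3.18 Ft -5.56 Fz 3.28 yaw 0.3213
s0 68.75 -> 72.75  cn -0.25 cz -0.06 nang 37->39
-0.013 -0.001 0.011 0 0 0 0;-0.013 0 0.011 0 0 0 0;-0.01 0 0.012 0 0 0 0;-0.011 0 0.012 0 0 0 0;-0.011 0 0.012 0 0 0 0
```

>>> step_arm(moves="-0.013 -0.001 0.011 0 0 0 0;-0.013 0 0.011 0 0 0 0;-0.01 0 0.012 0 0 0 0;-0.011 0 0.012 0 0 0 0;-0.011 0 0.012 0 0 0 0")

```text
clock: 20.25
eef_pos: [530.3, 38.9, 49.9]
tool_rot: [-1.57, -0.004, 0.322]
force: [6.3, 0.1, 1.8]
width: 14.7
```

```bash
python3 nxt.py 4 5 4 2.8
```

```text
clk 20.25 z 49.92 TCPloc [12.56 -4.76] tip s=73.2 dist=1.56 (2=touch) | Fn 3.44 Ft -5.32 Fz 1.79 yaw 0.3216
s0 73.25 -> 77.25  cn -0.17 cz 0.12 nang 39->37
-0.011 0.001 0.011 0 0 0 0;-0.011 0.001 0.012 0 0 0 0;-0.01 0 0.012 0 0 0 0;-0.009 0 0.013 0 0 0 0;-0.009 0 0.013 0 0 0 0
```

>>> step_arm(moves="-0.011 0.001 0.011 0 0 0 0;-0.011 0.001 0.012 0 0 0 0;-0.01 0 0.012 0 0 0 0;-0.009 0.001 0.013 0 0 0 0;-0.009 0 0.013 0 0 0 0")

```text
clock: 20.75
eef_pos: [527.2, 40.9, 49.9]
tool_rot: [-1.57, -0.005, 0.322]
force: [6.7, 0.3, 2.2]
width: 14.5
```

```bash
python3 nxt.py 4 5 4 2.8
```

```text
clk 20.75 z 49.88 TCPloc [10.22 -1.92] tip s=77.0 dist=1.56 (2=touch) | Fn 4.00 Ft -5.41 Fz 2.19 yaw 0.3215
s0 77.00 -> 81.00  cn 0.00 cz 0.07 nang 38->33
-0.008 0.001 0.013 0 0 0 0;-0.009 0 0.013 0 0 0 0;-0.007 0 0.013 0 0 0 0;-0.008 0 0.014 0 0 0 0;-0.007 0 0.013 0 0 0 0
```

>>> step_arm(moves="-0.008 0.001 0.013 0 0 0 0;-0.009 0.001 0.013 0 0 0 0;-0.007 0 0.013 0 0 0 0;-0.008 0 0.014 0 0 0 0;-0.007 0 0.013 0 0 0 0")

```text
clock: 21.25
eef_pos: [524.4, 42.9, 49.8]
tool_rot: [-1.571, -0.005, 0.321]
force: [7.4, -1.0, 3.3]
width: 14.8
```

```bash
python3 nxt.py 4 5 4 2.8
```

```text
clk 21.25 z 49.82 TCPloc [8.23 0.84] tip s=80.5 dist=1.57 (2=touch) | Fn 3.76 Ft -6.44 Fz 3.28 yaw 0.3212
s0 80.50 -> 84.50  cn -0.07 cz -0.06 nang 33->27
-0.007 -0.001 0.013 0 0 0 0;-0.007 0 0.014 0 0 0 0;-0.006 0 0.014 0 0 0 0;-0.005 0 0.015 0 0 0 0;-0.005 0 0.014 0 0 0 0
```

>>> step_arm(moves="-0.007 -0.001 0.013 0 0 0 0;-0.007 0 0.014 0 0 0 0;-0.006 0 0.014 0 0 0 0;-0.005 0 0.015 0 0 0 0;-0.005 0 0.014 0 0 0 0")

```text
clock: 21.75
eef_pos: [521.7, 45.4, 49.8]
tool_rot: [-1.571, -0.004, 0.321]
force: [6.5, -2.1, 3.9]
width: 14.9
```

```bash
python3 nxt.py 4 5 4 2.8
```

```text
clk 21.75 z 49.82 TCPloc [6.38 4.09] tip s=84.2 dist=1.65 (2=touch) | Fn 3.08 Ft -6.13 Fz 3.91 yaw 0.3210
s0 84.25 -> 88.25  cn -0.28 cz -0.13 nang 27->20
-0.007 -0.001 0.013 0 0 0 0;-0.007 -0.002 0.014 0 0 0 0;-0.004 0 0.015 0 0 0 0;-0.003 0 0.014 0 0 0 0;-0.003 0 0.015 0 0 0 0
```

>>> step_arm(moves="-0.007 -0.001 0.013 0 0 0 0;-0.007 -0.001 0.014 0 0 0 0;-0.004 0 0.015 0 0 0 0;-0.003 0 0.014 0 0 0 0;-0.003 0 0.015 0 0 0 0")

```text
clock: 22.25
eef_pos: [519.4, 48.0, 49.9]
tool_rot: [-1.572, -0.004, 0.321]
force: [7.0, -2.8, 3.1]
width: 15.1
```

```bash
python3 nxt.py 4 5 4 2.8
```

```text
clk 22.25 z 49.85 TCPloc [5.05 7.28] tip s=88.0 dist=1.73 (2=touch) | Fn 3.70 Ft -6.55 Fz 3.08 yaw 0.3206
s0 88.00 -> 92.00  cn -0.09 cz -0.03 nang 21->13
-0.003 0 0.015 0 0 0 0;-0.003 -0.001 0.014 0 0 0 0;-0.002 0 0.016 0 0 0 0;-0.002 0 0.015 0 0 0 0;-0.001 0 0.015 0 0 0 0
```

>>> step_arm(moves="-0.003 0 0.015 0 0 0 0;-0.003 -0.001 0.014 0 0 0 0;-0.002 0 0.016 0 0 0 0;-0.002 0 0.015 0 0 0 0;-0.001 0 0.015 0 0 0 0")

```text
clock: 22.75
eef_pos: [517.4, 50.8, 49.8]
tool_rot: [-1.572, -0.003, 0.32]
force: [6.8, -2.3, 3.9]
width: 15.0
```

```bash
python3 nxt.py 4 5 4 2.8
```

```text
clk 22.75 z 49.83 TCPloc [ 3.98 10.53] tip s=91.8 dist=1.66 (2=touch) | Fn 4.58 Ft -5.57 Fz 3.86 yaw 0.3203
s0 91.75 -> 95.75  cn 0.17 cz -0.13 nang 14->7
0 -0.001 0.015 0 0 0 0;0.001 -0.002 0.016 0 0 0 0;0 0 0.015 0 0 0 0;0 0 0.015 0 0 0 0;0 0 0.015 0 0 0 0
```

>>> step_arm(moves="0 -0.001 0.015 0 0 0 0;0.001 -0.002 0.016 0 0 0 0;0 0 0.015 0 0 0 0;0 0 0.015 0 0 0 0;0 0 0.015 0 0 0 0")

```text
clock: 23.25
eef_pos: [515.6, 54.1, 49.8]
tool_rot: [-1.572, -0.001, 0.32]
force: [6.8, -4.5, 3.1]
width: 14.6
```

```bash
python3 nxt.py 4 5 4 2.8
```

```text
clk 23.25 z 49.83 TCPloc [ 3.29 14.23] tip s=95.5 dist=1.64 (2=touch) | Fn 4.20 Ft -6.96 Fz 3.05 yaw 0.3202
s0 95.50 -> 99.50  cn 0.06 cz -0.03 nang 7->0
0.002 0 0.015 0 0 0 0;0.001 -0.001 0.016 0 0 0 0;0.002 0 0.015 0 0 0 0;0.002 0 0.015 0 0 0 0;0.002 0 0.015 0 0 0 0
```

>>> step_arm(moves="0.002 0 0.015 0 0 0 0;0.001 -0.001 0.016 0 0 0 0;0.002 0 0.015 0 0 0 0;0.002 0 0.015 0 0 0 0;0.002 0 0.015 0 0 0 0")

```text
clock: 23.75
eef_pos: [514.4, 57.1, 49.8]
tool_rot: [-1.573, 0.0, 0.32]
force: [5.7, -4.7, 3.5]
width: 14.6
```

```bash
python3 nxt.py 4 5 4 2.8
```

```text
clk 23.75 z 49.81 TCPloc [ 3.13 17.51] tip s=99.0 dist=1.69 (2=touch) | Fn 3.85 Ft -6.28 Fz 3.53 yaw 0.3197
s0 99.00 -> 103.00  cn -0.05 cz -0.09 nang 1->-6
0.002 -0.001 0.015 0 0 0 0;0.002 -0.001 0.015 0 0 0 0;0.003 0 0.015 0 0 0 0;0.003 0 0.015 0 0 0 0;0.004 0 0.015 0 0 0 0
```

>>> step_arm(moves="0.002 -0.001 0.015 0 0 0 0;0.002 -0.001 0.015 0 0 0 0;0.003 0 0.015 0 0 0 0;0.003 0 0.015 0 0 0 0;0.004 0 0.015 0 0 0 0")

```text
clock: 24.25
eef_pos: [513.4, 60.3, 49.8]
tool_rot: [-1.574, 0.001, 0.319]
force: [5.7, -6.0, 4.5]
width: 14.6
```

```bash
python3 nxt.py 4 5 4 2.8
```

```text
clk 24.25 z 49.80 TCPloc [ 3.19 20.82] tip s=102.5 dist=1.63 (2=touch) | Fn 4.20 Ft -7.09 Fz 4.47 yaw 0.3193
s0 102.50 -> 106.50  cn 0.06 cz -0.20 nang -5->-12
0.005 -0.002 0.015 0 0 0 0;0.005 -0.002 0.014 0 0 0 0;0.005 0 0.014 0 0 0 0;0.006 0 0.014 0 0 0 0;0.005 0 0.015 0 0 0 0
```

>>> step_arm(moves="0.005 -0.003 0.015 0 0 0 0;0.005 -0.003 0.014 0 0 0 0;0.005 0 0.014 0 0 0 0;0.006 0 0.014 0 0 0 0;0.005 0 0.015 0 0 0 0")

```text
clock: 24.75
eef_pos: [512.6, 64.1, 49.8]
tool_rot: [-1.573, 0.003, 0.319]
force: [4.8, -5.4, 3.5]
width: 15.0
```

```bash
python3 nxt.py 4 5 4 2.8
```

```text
clk 24.75 z 49.83 TCPloc [ 3.66 24.67] tip s=106.8 dist=1.50 (2=touch) | Fn 4.30 Ft -5.85 Fz 3.48 yaw 0.3195
s0 106.75 -> 110.75  cn 0.09 cz -0.08 nang -13->-20
0.007 -0.001 0.014 0 0 0 0;0.007 -0.001 0.013 0 0 0 0;0.006 0 0.014 0 0 0 0;0.007 0 0.013 0 0 0 0;0.007 0 0.014 0 0 0 0
```

>>> step_arm(moves="0.007 -0.001 0.014 0 0 0 0;0.007 -0.001 0.013 0 0 0 0;0.006 0 0.014 0 0 0 0;0.007 0 0.013 0 0 0 0;0.007 0 0.014 0 0 0 0")

```text
clock: 25.25
eef_pos: [512.5, 67.4, 49.8]
tool_rot: [-1.574, 0.004, 0.319]
force: [3.4, -5.5, 3.4]
width: 14.6
```

```bash
python3 nxt.py 4 5 4 2.8
```

```text
clk 25.25 z 49.81 TCPloc [ 4.61 27.86] tip s=110.2 dist=1.53 (2=touch) | Fn 3.49 Ft -5.44 Fz 3.42 yaw 0.3193
s0 110.25 -> 114.25  cn -0.15 cz -0.07 nang -19->-26
0.006 -0.001 0.014 0 0 0 0;0.006 0 0.014 0 0 0 0;0.008 0 0.013 0 0 0 0;0.008 0 0.013 0 0 0 0;0.008 0 0.012 0 0 0 0
```

>>> step_arm(moves="0.006 -0.001 0.014 0 0 0 0;0.006 -0.001 0.014 0 0 0 0;0.008 0 0.013 0 0 0 0;0.008 0 0.013 0 0 0 0;0.008 0 0.012 0 0 0 0")

```text
clock: 25.75
eef_pos: [512.6, 70.6, 49.8]
tool_rot: [-1.574, 0.006, 0.319]
force: [3.1, -6.9, 4.0]
width: 14.5
```

```bash
python3 nxt.py 4 5 4 2.8
```

```text
clk 25.75 z 49.80 TCPloc [ 5.67 30.82] tip s=113.5 dist=1.39 (2=touch) | Fn 3.87 Ft -6.52 Fz 3.97 yaw 0.3191
s0 113.50 -> 117.50  cn -0.04 cz -0.14 nang -25->-30
0.008 -0.001 0.013 0 0 0 0;0.009 -0.002 0.013 0 0 0 0;0.009 0 0.012 0 0 0 0;0.009 0 0.013 0 0 0 0;0.008 0 0.013 0 0 0 0
```

>>> step_arm(moves="0.008 -0.001 0.013 0 0 0 0;0.009 -0.002 0.013 0 0 0 0;0.009 0 0.012 0 0 0 0;0.009 0 0.013 0 0 0 0;0.008 0 0.013 0 0 0 0")

```text
clock: 26.25
eef_pos: [513.0, 74.2, 49.8]
tool_rot: [-1.574, 0.007, 0.319]
force: [1.8, -6.8, 3.9]
width: 14.9
```

```bash
python3 nxt.py 4 5 4 2.8
```

```text
clk 26.25 z 49.78 TCPloc [ 7.2  34.13] tip s=117.2 dist=1.16 (2=touch) | Fn 3.09 Ft -6.31 Fz 3.87 yaw 0.3192
s0 117.25 -> 121.25  cn -0.27 cz -0.13 nang -30->-29
0.006 -0.001 0.015 0 0 0 0;0.006 -0.002 0.015 0 0 0 0;0.008 0 0.013 0 0 0 0;0.008 0 0.015 0 0 0 0;0.007 0 0.015 0 0 0 0
```

>>> step_arm(moves="0.006 -0.001 0.015 0 0 0 0;0.006 -0.002 0.015 0 0 0 0;0.008 0 0.013 0 0 0 0;0.008 0 0.014 0 0 0 0")

```text
clock: 26.65
eef_pos: [513.6, 76.9, 49.9]
tool_rot: [-1.575, 0.007, 0.319]
force: [2.0, -6.8, 1.6]
width: 15.0
```

```bash
python3 nxt.py 3.5 4 4 2.8
```

```text
clk 26.65 z 49.87 TCPloc [ 8.57 36.56] tip s=120.0 dist=1.08 (2=touch) | Fn 3.34 Ft -6.29 Fz 1.63 yaw 0.3189
s0 120.00 -> 123.50  cn -0.20 cz 0.14 nang -30->-26
0.006 0.001 0.017 0 0 0 0;0.006 0.002 0.017 0 0 0 0;0.007 0 0.017 0 0 0 0;0.006 0 0.018 0 0 0 0
```

>>> step_arm(moves="0.006 0.001 0.017 0 0 0 0;0.006 0.002 0.017 0 0 0 0;0.007 0 0.017 0 0 0 0;0.006 0 0.018 0 0 0 0")

```text
clock: 27.05
eef_pos: [514.1, 80.0, 49.8]
tool_rot: [-1.575, 0.007, 0.318]
force: [2.9, -9.0, 3.7]
width: 14.7
```

```bash
python3 nxt.py 3.5 4 4 2.8
```

```text
clk 27.05 z 49.82 TCPloc [10.04 39.3 ] tip s=123.0 dist=1.03 (2=touch) | Fn 4.12 Ft -8.50 Fz 3.69 yaw 0.3184
s0 123.00 -> 126.50  cn 0.04 cz -0.11 nang -27->-19
0.005 -0.001 0.018 0 0 0 0;0.005 -0.001 0.019 0 0 0 0;0.003 0 0.019 0 0 0 0;0.002 0 0.019 0 0 0 0
```

>>> step_arm(moves="0.006 -0.001 0.018 0 0 0 0;0.005 -0.001 0.018 0 0 0 0;0.004 0 0.018 0 0 0 0;0.003 0 0.018 0 0 0 0")

```text
clock: 27.45
eef_pos: [514.7, 83.9, 49.9]
tool_rot: [-1.575, 0.005, 0.318]
force: [4.5, -7.1, 1.8]
width: 14.7
```

```bash
python3 nxt.py 3.5 4 4 2.8
```

```text
clk 27.45 z 49.94 TCPloc [11.77 42.8 ] tip s=126.8 dist=1.25 (2=touch) | Fn 4.56 Ft -7.09 Fz 1.79 yaw 0.3184
s0 126.75 -> 130.25  cn 0.17 cz 0.12 nang -19->-11
0.004 0.001 0.019 0 0 0 0;0.003 0.001 0.018 0 0 0 0;0.001 0 0.02 0 0 0 0;0 0 0.019 0 0 0 0
```

>>> step_arm(moves="0.004 0.001 0.018 0 0 0 0;0.003 0.002 0.018 0 0 0 0;0.001 0 0.019 0 0 0 0;0 0 0.018 0 0 0 0")

```text
clock: 27.85
eef_pos: [514.7, 88.7, 50.0]
tool_rot: [-1.574, 0.003, 0.319]
force: [5.3, -7.3, 1.6]
width: 14.6
```

```bash
python3 nxt.py 3.5 4 4 2.8
```

```text
clk 27.85 z 49.97 TCPloc [13.3  47.37] tip s=131.2 dist=1.66 (2=touch) | Fn 3.99 Ft -8.10 Fz 1.56 yaw 0.3191
s0 131.25 -> 134.75  cn -0.00 cz 0.15 nang -9->-1
-0.002 0.001 0.019 0 0 0 0;-0.002 0.002 0.02 0 0 0 0;-0.003 0 0.019 0 0 0 0;-0.004 0 0.019 0 0 0 0
```

>>> step_arm(moves="-0.001 0.001 0.018 0 0 0 0;-0.002 0.002 0.019 0 0 0 0;-0.003 0.001 0.018 0 0 0 0;-0.003 0 0.018 0 0 0 0")

```text
clock: 28.25
eef_pos: [513.7, 93.0, 50.0]
tool_rot: [-1.573, 0.001, 0.32]
force: [6.5, -4.0, 1.1]
width: 15.0
```

```bash
python3 nxt.py 3.5 4 4 2.8
```

```text
clk 28.25 z 49.97 TCPloc [13.72 51.8 ] tip s=135.5 dist=1.77 (2=touch) | Fn 4.78 Ft -5.92 Fz 1.08 yaw 0.3195
s0 135.50 -> 139.00  cn 0.23 cz 0.21 nang 1->10
-0.002 0.002 0.019 0 0 0 0;-0.002 0.002 0.019 0 0 0 0;-0.006 0 0.019 0 0 0 0;-0.006 0 0.018 0 0 0 0
```

>>> step_arm(moves="-0.002 0.003 0.018 0 0 0 0;-0.003 0.003 0.018 0 0 0 0;-0.006 0 0.018 0 0 0 0;-0.006 0 0.017 0 0 0 0")

```text
clock: 28.65
eef_pos: [512.3, 96.6, 49.9]
tool_rot: [-1.573, -0.0, 0.32]
force: [6.5, -4.9, 2.2]
width: 14.4
```

```bash
python3 nxt.py 3.5 4 4 2.8
```

```text
clk 28.65 z 49.89 TCPloc [13.52 55.65] tip s=139.0 dist=1.93 (2=touch) | Fn 3.49 Ft -7.37 Fz 2.21 yaw 0.3197
s0 139.00 -> 142.50  cn -0.15 cz 0.07 nang 10->19
-0.01 0.001 0.018 0 0 0 0;-0.01 0 0.017 0 0 0 0;-0.009 0 0.017 0 0 0 0;-0.01 0 0.016 0 0 0 0
```

>>> step_arm(moves="-0.009 0.001 0.018 0 0 0 0;-0.009 0.001 0.017 0 0 0 0;-0.009 0 0.017 0 0 0 0;-0.01 0 0.016 0 0 0 0")

```text
clock: 29.05
eef_pos: [510.2, 100.0, 49.9]
tool_rot: [-1.572, -0.002, 0.32]
force: [6.5, -2.5, 2.7]
width: 14.7
```

```bash
python3 nxt.py 3.5 4 4 2.8
```

```text
clk 29.05 z 49.94 TCPloc [12.55 59.52] tip s=142.8 dist=1.97 (2=touch) | Fn 3.55 Ft -5.99 Fz 2.66 yaw 0.3200
s0 142.75 -> 146.25  cn -0.13 cz 0.02 nang 20->28
-0.011 0 0.016 0 0 0 0;-0.012 0 0.016 0 0 0 0;-0.011 0 0.015 0 0 0 0;-0.011 0 0.016 0 0 0 0
```

>>> step_arm(moves="-0.011 0.001 0.016 0 0 0 0;-0.012 0 0.016 0 0 0 0;-0.011 0 0.015 0 0 0 0;-0.011 0 0.016 0 0 0 0")

```text
clock: 29.45
eef_pos: [507.4, 103.1, 50.0]
tool_rot: [-1.571, -0.003, 0.32]
force: [7.5, -1.0, 2.5]
width: 14.8
```

```bash
python3 nxt.py 3.5 4 4 2.8
```

```text
clk 29.45 z 49.98 TCPloc [10.84 63.34] tip s=146.5 dist=2.01 (2=touch) | Fn 4.43 Ft -6.12 Fz 2.52 yaw 0.3205
s0 146.50 -> 150.00  cn 0.13 cz 0.03 nang 28->35
-0.011 0 0.016 0 0 0 0;-0.011 0.001 0.015 0 0 0 0;-0.012 0 0.014 0 0 0 0;-0.012 0 0.014 0 0 0 0
```

>>> step_arm(moves="-0.011 0 0.016 0 0 0 0;-0.011 0.001 0.015 0 0 0 0;-0.012 0 0.014 0 0 0 0;-0.012 0 0.014 0 0 0 0")

```text
clock: 29.85
eef_pos: [504.1, 105.8, 49.9]
tool_rot: [-1.571, -0.003, 0.321]
force: [7.1, -0.9, 1.2]
width: 14.8
```

```bash
python3 nxt.py 3.5 4 4 2.8
```

```text
clk 29.85 z 49.94 TCPloc [ 8.56 66.94] tip s=150.5 dist=2.03 (2=touch) | Fn 3.45 Ft -6.21 Fz 1.17 yaw 0.3210
s0 150.50 -> 154.00  cn -0.17 cz 0.20 nang 36->40
-0.014 0.002 0.013 0 0 0 0;-0.014 0.002 0.012 0 0 0 0;-0.012 0 0.013 0 0 0 0;-0.013 0 0.013 0 0 0 0
```

>>> step_arm(moves="-0.014 0.002 0.013 0 0 0 0;-0.014 0.003 0.012 0 0 0 0;-0.012 0 0.013 0 0 0 0;-0.013 0 0.013 0 0 0 0")

```text
clock: 30.25
eef_pos: [501.2, 107.6, 49.9]
tool_rot: [-1.57, -0.004, 0.321]
force: [6.9, -0.5, 2.1]
width: 14.8
```

```bash
python3 nxt.py 3 4 4 2.8;  python3 look.py w8 wrist
python3 - <<'E'
from h import *
p,st=pickle.load(open("w8.pkl","rb"))
cv2.imwrite("pics/c8.png",cv2.resize(np.clip(p["color"][140:260,260:380].astype(float)*1.6,0,255).astype(np.uint8),None,fx=4.9,fy=4.9,interpolation=cv2.INTER_CUBIC))
E
```

```text
clk 30.25 z 49.88 TCPloc [ 6.42 69.61] tip s=154.0 dist=2.01 (2=touch) | Fn 3.23 Ft -6.08 Fz 2.14 yaw 0.3211
s0 154.00 -> 157.00  cn -0.23 cz 0.08 nang 40->41
-0.012 0.001 0.01 0 0 0 0;-0.012 0.001 0.009 0 0 0 0;-0.01 0 0.012 0 0 0 0;-0.01 0 0.011 0 0 0 0
{'clock': 30.25, 'eef_pos': [501.194, 107.644, 49.875], 'tool_rot': [-1.57, -0.004, 0.321], 'force': [6.867, -0.496, 2.14], 'width': 14.79}
```

View pics/c8.png

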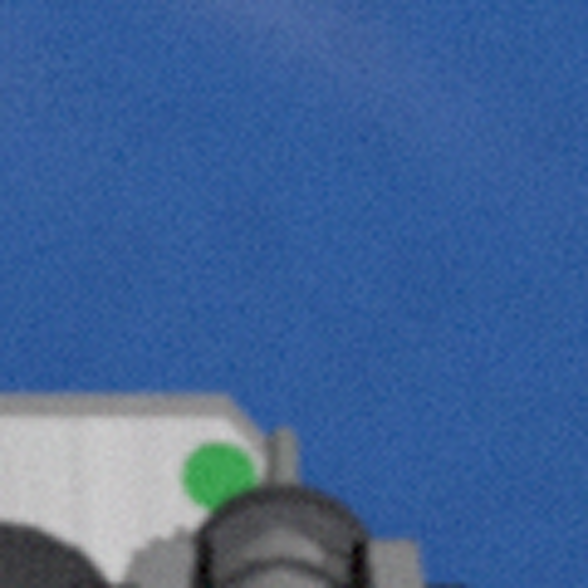

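>>> step_arm(moves="-0.012 0.001 0.01 0 0 0 0;-0.012 0.001 0.009 0 0 0 0;-0.01 0 0.012 0 0 0 0;-0.01 0 0.011 0 0 0 0")

```text
clock: 30.7
eef_pos: [498.7, 109.1, 49.8]
tool_rot: [-1.57, -0.005, 0.321]
force: [7.9, -0.2, 2.3]
width: 14.6
```

```bash
python3 nxt.py 2 3 4 2.8
```

```text
clk 30.70 z 49.83 TCPloc [ 4.51 71.75] tip s=156.8 dist=1.96 (2=touch) | Fn 3.91 Ft -6.93 Fz 2.34 yaw 0.3211
s0 156.75 -> 158.75  cn -0.03 cz 0.06 nang 41->40
-0.009 0.001 0.01 0 0 0 0;-0.009 0 0.01 0 0 0 0;-0.008 0 0.01 0 0 0 0
```

>>> step_arm(moves="-0.009 0.001 0.01 0 0 0 0;-0.009 0 0.01 0 0 0 0;-0.008 0 0.01 0 0 0 0")

```text
clock: 31.0
eef_pos: [497.0, 110.1, 49.8]
tool_rot: [-1.57, -0.005, 0.321]
force: [6.6, 0.5, 3.4]
width: 14.9
```

```bash
python3 where.py
```

```text
clk 31.00 z 49.83 TCPloc [ 3.25 73.26] tip s=158.8 dist=2.00 (2=touch) | Fn 3.90 Ft -5.37 Fz 3.45 yaw 0.3210
```

>>> step_arm(moves="0.015 0 -0.018 0 0 0 0;0.015 0 -0.018 0 0 0 0;0.013 0 -0.015 0 0 0 0")

```text
clock: 31.3
eef_pos: [497.4, 109.6, 49.7]
tool_rot: [-1.568, -0.001, 0.322]
force: [1.8, 3.9, 8.4]
width: 15.0
```

```bash
python3 where.py
```

```text
clk 31.30 z 49.69 TCPloc [ 3.45 72.66] tip s=158.0 dist=1.76 (2=touch) | Fn 4.28 Ft 0.49 Fz 8.38 yaw 0.3223
```

>>> step_arm(moves="0 -0.04 0 0 0 0 0;0.02 -0.08 0.017 0 0 0 0;0.06 -0.15 0.05 0 0 0 0;0.06 -0.3 0.05 0 0 0 0;0 -0.4 0 0 0 0 0;0 -0.4 0 0 0 0 0;0 -0.2 0 0 0 0 0;0 0 0 0 0 0 0")

```text
clock: 32.1
eef_pos: [501.9, 114.8, 128.6]
tool_rot: [-1.571, 0.0, 0.321]
force: [0.4, -0.9, -1.3]
width: 14.8
```

```bash
python3 where.py; python3 look.py w9 wrist;python3 look.py t9 top;  python3 - <<'E'
from h import *
p,st=pickle.load(open("w9.pkl","rb"))
im=np.clip(p["color"][215:375,280:360].astype(float)*1.8,0,255).astype(np.uint8)
a=cv2.resize(im,None,fx=3.7,fy=3.7,interpolation=cv2.INTER_CUBIC)
p,st=pickle.load(open("t9.pkl","rb"))
b=cv2.resize(np.clip(p["color"][180:270,230:335].astype(float)*1.5,0,255).astype(np.uint8),(480,411),interpolation=cv2.INTER_CUBIC)
o=np.zeros((592,800,3),np.uint8); o[:592,:296]=a[:592]; o[:411,310:790]=b; cv2.imwrite("pics/c9.png",o)
E
```

```text
clk 32.10 z 128.58 TCPloc [ 9.31 76.19] tip s=157.0 dist=8.50 (2=touch) | Fn -0.58 Ft -0.82 Fz -1.34 yaw 0.3207
{'clock': 32.1, 'eef_pos': [501.885, 114.797, 128.58], 'tool_rot': [-1.571, 0.0, 0.321], 'force': [0.405, -0.924, -1.337], 'width': 14.776}
{'clock': 32.15, 'eef_pos': [501.527, 114.657, 127.707], 'tool_rot': [-1.571, 0.001, 0.321], 'force': [-0.3, 0.828, -0.68], 'width': 14.504}
```

View pics/c9.png

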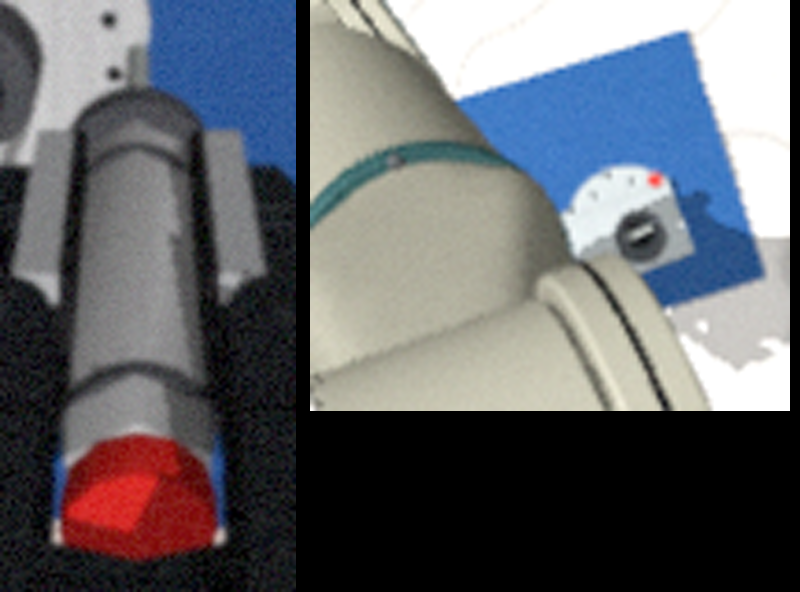

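View pics/w9.png

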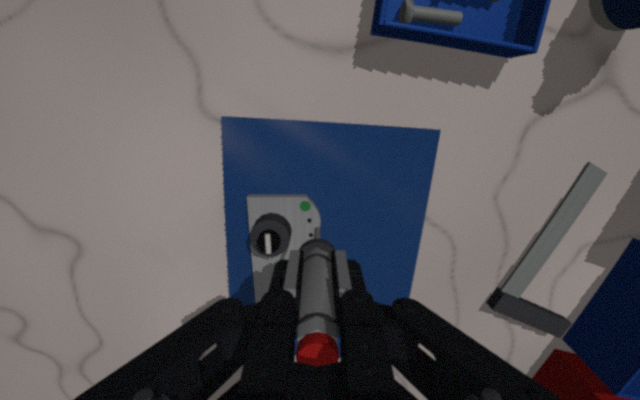

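Run:
```python
from h import *
from cell import ctrl
st=ctrl.read_state();print(st["eef_pos"],st["tool_rot"])
comb(st["eef_pos"],st["tool_rot"][2],[507.5,-351.4,138],-1.401,17)
```

```text
[501.27833282 114.61256288 127.154898  ] [-1.57112494  0.00219192  0.32091775]
-0.17 -0.01 -0.52 0 0.84 0 0;-0.11 -0.01 -0.54 0 0.84 0 0;-0.06 -0.01 -0.55 0 0.84 0 0;-0 -0.01 -0.55 0 0.84 0 0;0.05 -0.01 -0.55 0 0.85 0 0;0.11 -0.01 -0.54 0 0.84 0 0;0.16 -0.01 -0.52 0 0.85 0 0;0.21 -0.01 -0.5 0 0.84 0 0;0.26 -0.02 -0.48 0 0.85 0 0;0.31 -0.01 -0.45 0 0.84 0 0;0.36 -0.02 -0.42 0 0.85 0 0;0.4 -0.01 -0.38 0 0.84 0 0;0.43 -0.02 -0.34 0 0.85 0 0;0.46 -0.01 -0.29 0 0.84 0 0;0.49 -0.02 -0.24 0 0.85 0 0;0.51 -0.01 -0.19 0 0.84 0 0;0.53 -0.02 -0.14 0 0.85 0 0
end [ 507.58 -351.26  138.15] -1.4011
```

>>> step_arm(moves="-0.17 -0.01 -0.52 0 0.84 0 0;-0.11 -0.01 -0.54 0 0.84 0 0;-0.06 -0.01 -0.55 0 0.84 0 0;0 -0.01 -0.55 0 0.84 0 0;0.05 -0.01 -0.55 0 0.85 0 0;0.11 -0.01 -0.54 0 0.84 0 0;0.16 -0.01 -0.52 0 0.85 0 0;0.21 -0.01 -0.5 0 0.84 0 0;0.26 -0.02 -0.48 0 0.85 0 0;0.31 -0.01 -0.45 0 0.84 0 0;0.36 -0.02 -0.42 0 0.85 0 0;0.4 -0.01 -0.38 0 0.84 0 0;0.43 -0.02 -0.34 0 0.85 0 0;0.46 -0.01 -0.29 0 0.84 0 0;0.49 -0.02 -0.24 0 0.85 0 0;0.51 -0.01 -0.19 0 0.84 0 0;0.53 -0.02 -0.14 0 0.85 0 0;0 0 0 0 0 0 0;0 0 0 0 0 0 0;0 0 0 0 0 0 0")

```text
clock: 34.2
eef_pos: [508.4, -348.7, 137.6]
tool_rot: [-1.572, 0.003, -1.399]
force: [0.1, 0.1, -1.3]
width: 14.8
```

```bash
python3 look.py w10 wrist
python3 - <<'E'
from h import *
p,st=pickle.load(open("w10.pkl","rb"))
cv2.imwrite("pics/c10.png",cv2.resize(np.clip(p["color"][50:280,220:420].astype(float)*1.6,0,255).astype(np.uint8),None,fx=2.6,fy=2.6,interpolation=cv2.INTER_CUBIC))
delta(st["eef_pos"],st["tool_rot"],[507.6,-351.4,55],-1.401,n=4)
E
```

```text
{'clock': 34.2, 'eef_pos': [508.369, -348.747, 137.631], 'tool_rot': [-1.572, 0.003, -1.399], 'force': [0.063, 0.082, -1.343], 'width': 14.845}
turn total [ 0.012  0.018 -0.022] rows 1 each [ 0.012  0.018 -0.022]
shift total units [ 0.05   1.653 -0.024] per row x4 [ 0.0124  0.4132 -0.006 ]
```

View pics/c10.png

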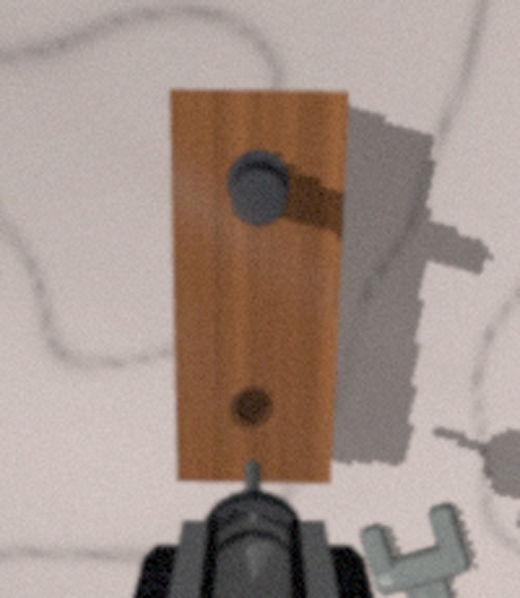

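Run:
```python
from h import *
from cell import ctrl
st2=ctrl.read_state(); print(st2["clock"],st2["eef_pos"],st2["tool_rot"])
p,st=pickle.load(open("w10.pkl","rb"))
h=onz(p,220+252/2.6,50+405/2.6,45.,st); print("hole apparent",h)
R=Rt(st["tool_rot"]); print("tip apparent xy",(st["eef_pos"]+R@np.array([-1.45,47.4,-1.4])))
print("err (hole-tip) tool:",(R.T@(h-(st["eef_pos"]+R@np.array([-1.45,47.4,-1.4])))))
```

```text
34.25 [ 508.66564653 -348.76480835  137.95310757] [-1.57176108  0.00215214 -1.39850377]
hole apparent [ 508.26460717 -350.47570865   45.        ]
tip apparent xy [ 506.65034434 -347.4470532    90.23739375]
err (hole-tip) tool: [ 3.3795991  45.22698353  1.13958876]
```

>>> step_arm(moves="0.05 0 0 0 0 0 0;0 0.3 0 0 0 0 0;0 0.35 0 0 0 0 0;0 0.13 0 0 0 0 0;0 0 0 0 0 0 0;0 0 0 0 0 0 0")

```text
clock: 34.85
eef_pos: [509.6, -353.2, 100.2]
tool_rot: [-1.57, -0.0, -1.4]
force: [0.8, -0.6, -1.4]
width: 14.7
```

```bash
python3 look.py w11 wrist
python3 - <<'E'
from h import *
p,st=pickle.load(open("w11.pkl","rb"))
cv2.imwrite("pics/c11.png",cv2.resize(np.clip(p["color"][150:270,260:380].astype(float)*1.8,0,255).astype(np.uint8),None,fx=4.9,fy=4.9,interpolation=cv2.INTER_CUBIC))
E
```

```text
{'clock': 34.85, 'eef_pos': [509.555, -353.178, 100.18], 'tool_rot': [-1.57, -0.0, -1.4], 'force': [0.799, -0.57, -1.444], 'width': 14.698}
```

View pics/c11.png

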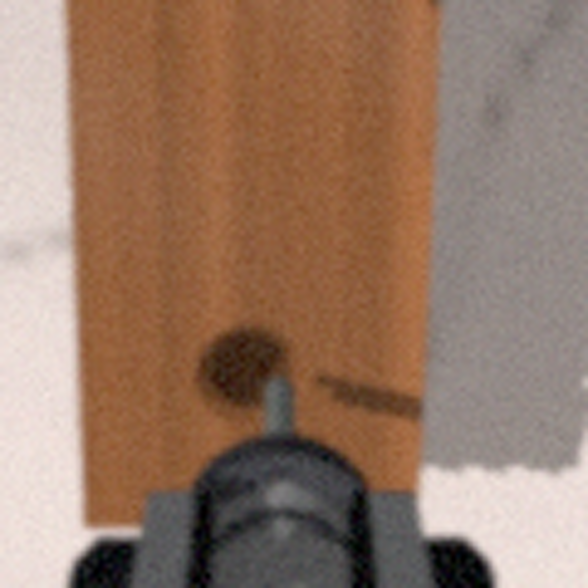

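Run:
```python
from h import *
from cell import ctrl
st2=ctrl.read_state(); print(st2["clock"],st2["eef_pos"],st2["tool_rot"])
for n,hp,tp in (("w10",(220+252/2.6,50+405/2.6),(220+252/2.6,50+462/2.6)),("w11",(260+247/4.9,150+367/4.9),(260+279/4.9,150+378/4.9))):
    p,st=pickle.load(open(n+".pkl","rb")); R=Rt(st["tool_rot"]); T=p["T_tool_cam"]
    h=onz(p,*hp,45.,st); d=pix2ray(p,*tp)@T[:3,:3].T; c=T[:3,3]; q=c+d*((47.4-c[1])/d[1])
    w=st["eef_pos"]+R@q
    print(n,"hole",h.round(2),"tip tool",q.round(2),"tip world",w.round(2),"hole-tip tool",(R.T@(h-w)).round(2), hp,tp)
    print(R.round(3).tolist())
```

```text
34.9 [ 509.69097959 -353.39650986  100.47352356] [-1.56982452e+00 -8.66631808e-04 -1.40062124e+00]
w10 hole [ 508.26 -350.48   45.  ] tip tool [ 1.89 47.4   0.29] tip world [ 508.89 -350.45   90.23] hole-tip tool [ 4.000e-02  4.523e+01 -5.500e-01] (316.9230769230769, 205.76923076923077) (316.9230769230769, 227.69230769230768)
[[0.171, -0.002, 0.985], [-0.985, 0.002, 0.171], [-0.003, -1.0, -0.001]]
w11 hole [ 508.14 -350.76   45.  ] tip tool [ 1.89 47.4   0.7 ] tip world [ 510.59 -354.94   52.78] hole-tip tool [-4.54  7.78 -1.71] (310.40816326530614, 224.89795918367346) (316.9387755102041, 227.14285714285714)
[[0.169, 0.001, 0.986], [-0.986, -0.0, 0.169], [0.0, -1.0, 0.001]]
```

Run:
```python
from h import *
for n in ["w1","w2","w4","w5","w6","w7","w9","w10","w11"]:
    p,st=pickle.load(open(n+".pkl","rb")); print(n,p["T_tool_cam"][:3,3].round(2),p["T_tool_cam"][0].round(4),p["cx"])
```

```text
w1 [   1.74 -140.7    83.31] [ 1.0000e+00 -2.0000e-04  1.3000e-03  1.7352e+00] 317.03140606365844
w2 [   1.71 -140.7    83.27] [ 1.000e+00 -2.000e-04  1.300e-03  1.712e+00] 317.03140606365844
w4 [   1.7  -140.7    83.26] [ 1.0000e+00 -2.0000e-04  1.3000e-03  1.7035e+00] 317.03140606365844
w5 [  -1.4  -140.7    82.92] [ 1.0000e+00  5.0000e-04 -7.0000e-04 -1.3999e+00] 317.03140606365844
w6 [  -1.43 -140.7    82.94] [ 1.0000e+00  5.0000e-04 -7.0000e-04 -1.4283e+00] 317.03140606365844
w7 [  -1.43 -140.7    82.94] [ 1.0000e+00  5.0000e-04 -7.0000e-04 -1.4274e+00] 317.03140606365844
w9 [  -1.42 -140.7    82.94] [ 1.0000e+00  5.0000e-04 -7.0000e-04 -1.4244e+00] 317.03140606365844
w10 [   1.71 -140.7    83.26] [ 1.0000e+00 -2.0000e-04  1.3000e-03  1.7059e+00] 317.03140606365844
w11 [   1.7  -140.7    83.26] [ 1.000e+00 -2.000e-04  1.300e-03  1.702e+00] 317.03140606365844
```

>>> step_arm(moves="-0.08 0 -0.01 0 0 0 0;0 0 0 0 0 0 0;0 0 0 0 0 0 0")

```text
clock: 35.2
eef_pos: [508.2, -349.1, 100.2]
tool_rot: [-1.57, -0.0, -1.401]
force: [-0.2, 0.3, -1.7]
width: 14.5
```

```bash
python3 look.py w12 wrist
python3 - <<'E'
from h import *
p,st=pickle.load(open("w12.pkl","rb"))
cv2.imwrite("pics/c12.png",cv2.resize(np.clip(p["color"][150:270,260:380].astype(float)*1.8,0,255).astype(np.uint8),None,fx=4.9,fy=4.9,interpolation=cv2.INTER_CUBIC))
E
```

```text
{'clock': 35.2, 'eef_pos': [508.229, -349.114, 100.157], 'tool_rot': [-1.57, -0.0, -1.401], 'force': [-0.205, 0.292, -1.744], 'width': 14.5}
```

View pics/c12.png

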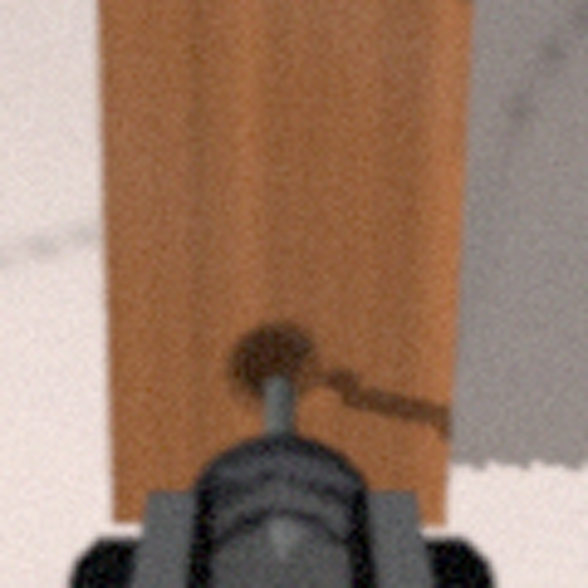

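>>> step_arm(moves="-0.01 0.1 0.01 0 0 0 0;0 0.2 0 0 0 0 0;0 0.2 0 0 0 0 0;0 0.2 0 0 0 0 0;0 0.12 0 0 0 0 0;0 0 0 0 0 0 0;0 0 0 0 0 0 0")

```text
clock: 35.95
eef_pos: [508.4, -348.8, 58.5]
tool_rot: [-1.571, 0.0, -1.401]
force: [0.4, 0.1, -1.1]
width: 14.8
```

```bash
python3 look.py w13 wrist
python3 - <<'E'
from h import *
p,st=pickle.load(open("w13.pkl","rb"))
cv2.imwrite("pics/c13.png",cv2.resize(np.clip(p["color"][150:270,260:380].astype(float)*1.8,0,255).astype(np.uint8),None,fx=4.9,fy=4.9,interpolation=cv2.INTER_CUBIC))
E
```

```text
{'clock': 35.95, 'eef_pos': [508.381, -348.769, 58.514], 'tool_rot': [-1.571, 0.0, -1.401], 'force': [0.425, 0.133, -1.116], 'width': 14.752}
```

View pics/c13.png

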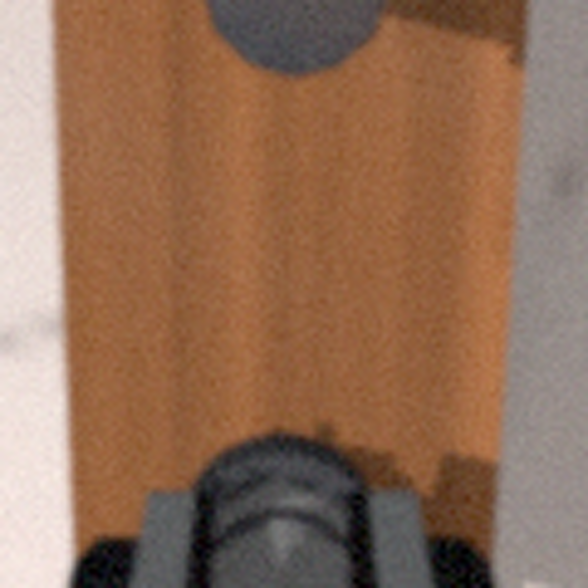

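>>> step_arm(moves="0 0.04 0 0 0 0 0;0 0.04 0 0 0 0 0;0 0 0 0 0 0 0;0 0 0 0 0 0 0")

```text
clock: 36.4
eef_pos: [508.4, -348.7, 54.8]
tool_rot: [-1.571, -0.0, -1.401]
force: [-0.0, 0.3, -0.6]
width: 14.5
```

>>> step_arm(moves="0 0.015 0 0 0 0 0;0 0 0 0 0 0 0;0 0 0 0 0 0 0")

```text
clock: 36.7
eef_pos: [508.5, -348.8, 54.6]
tool_rot: [-1.57, -0.0, -1.401]
force: [-2.1, 1.3, 5.1]
width: 14.6
```

>>> step_arm(moves="0 0 0 0 0 0 0.4;0 0 0 0 0 0 0.7;0 0 0 0 0 0 1;0 0 0 0 0 0 1;0 0 0 0 0 0 1;0 0 0 0 0 0 1;0 0 0 0 0 0 1")

```text
clock: 37.4
eef_pos: [508.4, -348.7, 53.9]
tool_rot: [-1.571, 0.0, -1.401]
force: [0.2, -0.2, -0.2]
width: 85.2
```

```bash
python3 look.py w14 wrist
```

```text
{'clock': 37.4, 'eef_pos': [508.39, -348.699, 53.918], 'tool_rot': [-1.571, 0.0, -1.401], 'force': [0.21, -0.189, -0.204], 'width': 85.246}
```

View pics/w14.png

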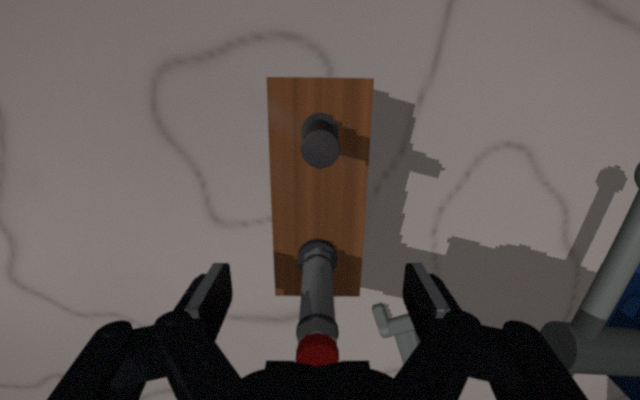

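Released and standing upright. Next I retreat straight up and check it.

>>> step_arm(moves="0 -0.2 0 0 0 0 1;0 -0.5 0 0 0 0 1;0 -0.6 0 0 0 0 1;0 -0.6 0 0 0 0 1;0 -0.6 0 0 0 0 1;0 -0.5 0 0 0 0 1;0 0 0 0 0 0 1;0 0 0 0 0 0 1;0 0 0 0 0 0 1")

```text
clock: 38.35
eef_pos: [507.7, -348.2, 203.2]
tool_rot: [-1.572, 0.001, -1.401]
force: [-0.5, -0.1, 0.0]
width: 85.5
```

```bash
python3 look.py w15 wrist; python3 look.py s15 scene scriber; python3 look.py t15 top
python3 - <<'E'
from h import *
p,st=pickle.load(open("w15.pkl","rb"))
a=cv2.resize(np.clip(p["color"][40:240,240:400].astype(float)*1.6,0,255).astype(np.uint8),None,fx=2.5,fy=2.5,interpolation=cv2.INTER_CUBIC)
p,st=pickle.load(open("t15.pkl","rb"))
b=cv2.resize(np.clip(p["color"][180:270,230:335].astype(float)*1.6,0,255).astype(np.uint8),(390,334),interpolation=cv2.INTER_CUBIC)
o=np.zeros((500,800,3),np.uint8); o[:500,:400]=a; o[:334,405:795]=b; cv2.imwrite("pics/c15.png",o)
E
```

```text
{'clock': 38.35, 'eef_pos': [507.737, -348.158, 203.2], 'tool_rot': [-1.572, 0.001, -1.401], 'force': [-0.505, -0.065, 0.022], 'width': 85.532}
{'clock': 38.4, 'eef_pos': [507.67, -348.149, 202.903], 'tool_rot': [-1.572, 0.002, -1.401], 'force': [-0.444, -0.084, -0.749], 'width': 85.373}
scriber [([508.0, -353.1, 44.6], 0.75), ([509.3, -350.1, 5.5], 0.6)]
{'clock': 38.5, 'eef_pos': [507.8, -348.284, 202.84], 'tool_rot': [-1.572, 0.002, -1.401], 'force': [-0.847, -0.174, 0.448], 'width': 85.591}
```

View pics/c15.png

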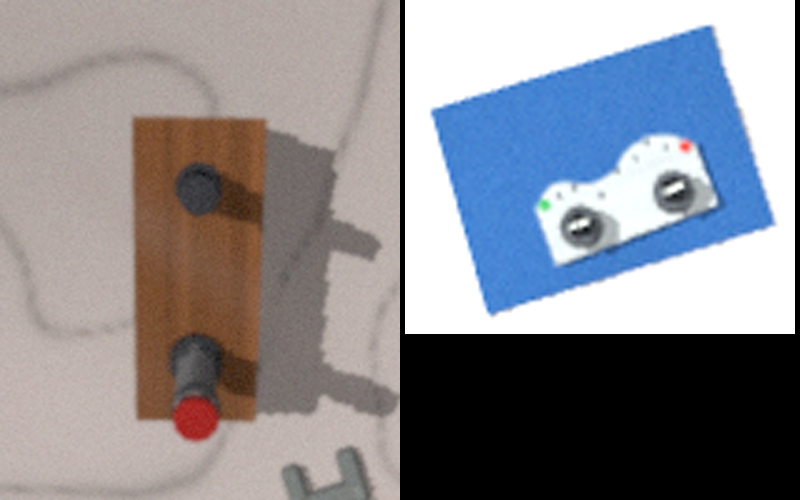

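View pics/s15.png

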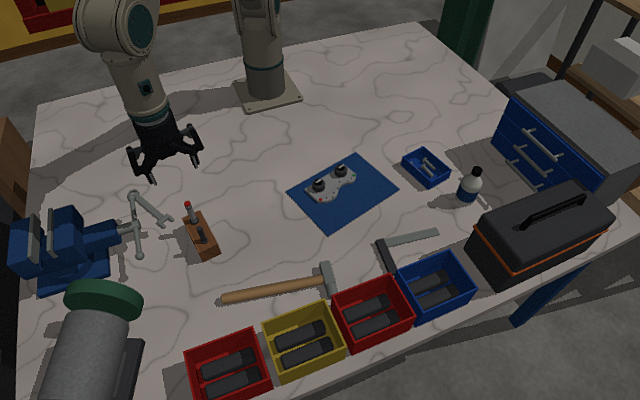

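The scriber stands upright in its hole with the collar on the block, as in the first pictures. The template, sheet and bystanders look unmoved, and the gripper is clear. I'm handing in.

```bash
python3 -c "
from cell import ctrl
print(ctrl.finish_job()); s=ctrl.read_state(); print(s['clock'],s['force'])"
```

```text
the job is handed in; nothing more can be done
None
the job is handed in; nothing more can be done
```

I scribed the template's curved edge in one continuous pass from the red dot to the green dot. The scriber is back in its hole and let go, and I handed the job in at about 38.5 s on the robot's clock. `finish_job` gives no verdict.

**Start and end:** I found the edge by touch, then lowered the point to the sheet while it stayed against the edge. It came down about 1 mm past the spot on the edge nearest the red dot's centre. It finished about 1.5 mm past the matching spot at the green dot.

**Forces at my readings, taken every 3–5 mm:**

| | While drawing | Highest |
|---|---|---|
| Against the edge | about 2.5–6 N | about 6 N |
| Down on the sheet | about 2.5–7 N | about 10 N, as I took the side load off just before lifting |
| Drag along the line | about 5–8.5 N | 8.5 N |

The sheet figures include about 1.4 N that I added for the scriber's weight. Forces between readings were not seen. Contact showed at every reading from start to end.

**Last checks:** The collar met the block at the height where I had picked the scriber up (54.6 mm). After release it stood upright in the pictures, and everything else looked unmoved.

**Not confirmed or in disagreement:**
- **Scribed line:** it does not show in the camera pictures, so the line itself is judged only from position and force.
- **Hole position:** the pictures put the hole about 2 mm to the side of the arm position recorded at pick-up. I followed the pictures, and the point went in without touching.
- **Scriber tip height:** the network's final check placed the tip at two heights. The more confident answer (44.6 mm, 0.75) is at the level of the block's top; the other (5.5 mm, 0.60) fits a fully seated scriber, as do the pictures and the contact height.

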